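# Fetch the domed stake head from the closed end of the tool rail for dressing

### The arm

A 6-joint arm with a two-finger parallel gripper is mounted at the origin on a cart in front of the work surface, level with it; the furniture and walls round the work are solid. World frame = base frame: x ahead of the robot, y to its left, z up, the work surface at z = 0. Lengths are in m, angles in rad, forces in N, time in s.
With the tool pointing down it reaches from about 0.25 to 0.8 m from the base axis. Payload 3.9 kg.
Tool frame: the origin (TCP) lies between the finger pads; the fingertips stand 22 mm ahead of it and the grasp point (between the pads) lies 3 mm ahead of it; z points along the fingers, y is the line along which they close (so a half turn about z gives the same grasp; the last joint's range is limited). The gripper opens to 85 mm and grips with 20 to 120 N. Pads are 22 mm wide; open, the fingers measure 114 mm over their backs; the gripper's body (76 mm by 85 mm) begins 54 mm behind the grasp point. The pads swing forward as they close: fully open they stand 13 mm farther back than shut.
Start: joints at [-1.257, 0.26, -0.138, 1.173, 0, 1.571], TCP at [0.162, -0.499, 0.253] pointing down, gripper open.
Joint ranges: [-2.78, 2.78], [-0.83, 1.72], [-1.28, 1.37], [-1.9, 2.12], [-1.57, 1.48], [-3.14, 3.14]. Speed limits (rad/s): [2.57, 2.57, 3.14, 3.14, 3.14, 3.14].

### API

Orientations are given as a unit quaternion [x, y, z, w].
In Python, from workcell import bot gives the robot as it stands.
- The arm moves only by the tool carry_out, never from a script. Its argument "commands" is a list of rows, each an object with "dr": the turn, a rotation vector about the tool's x, y, z in rad, a list of three; "offset": the shift along the tool's x, y, z in mm, a list of three; "gripper": the finger opening in mm, from 0 to 85.4. A call has 1 to 8 rows; each row shifts and turns the commanded pose from where the row before left it, along the tool's axes as they then stand; what a row does not reach is not made up. A row lasts 1/12 s, in which the tool goes at most 41.7 mm and 7.16 degrees, less where a joint would pass 70% of its speed; a pose out of reach is approached as far as the arm can. A call with a gripper value outside its range is refused whole. The fingers move at their own pace and stop on an object; "newtons" is the grip in N (left out, the last holds). Time passes only in rows, so rows that do not move let the fingers close. It gives the time, the measured TCP pose, the force, the opening and the grip force at its end, in the units of the state.
- bot.get_state(): the state, without advancing time (a new reading comes with each control period).
- bot.grab_frame(name): name is "scene" or "top" or "wrist"; returns the picture (420x560x3 uint8, blue, green, red); there is no depth.
- bot.get_calibration(name): a dict with "fx", "fy", "cx", "cy" (pixels), "k1" (the pictures are not rectified: a ray, as slopes to the right and down, at radius r is drawn at 1 + k1 r^2 times it, then the intrinsics apply), "rvec" (rotation vector, rad) and "tvec" (3), from world to camera coordinates, as OpenCV has them. Camera axes: x right, y down, z forward; pixel columns grow to the right and rows downward; lengths in m; the calibration is good to about 2 mm. A picture is of the moment at which its call begins: read the wrist's pose just before it. get_calibration takes no time and is no camera call; for the wrist camera it gives the pose at the moment of the call.
- bot.sign_off(): hands the job in; it is judged then, once.
The state is a dict: "time_s": time; "joints": joint angles; "joint_velocities": joint speeds; "joint_efforts": joint torques, N m; "eef_pos": TCP position; "eef_rot": TCP orientation; "wrist_force": force on the tool from outside, world axes, zero at the start; "torque": the same for the moment, N m; "width": opening from 0.0 (shut) to 1.0 (fully open); "gripper_force": force on a finger pad.
Only numpy, scipy, OpenCV 4.12 (cv2) and the standard library are available. Lean on these libraries where they do the work, as an engineer would, in place of code of your own. Each camera call takes 0.05 s, during which the arm holds its last target. There are 200 camera calls.

### The job

The domed steel stake head at the closed end of the tool rail is due for polishing: slide the brass and the black head that stand in front of it out of the rail's open end and stand both on the green rubber mat, then bring the domed head out and stand it in the round seat of the wooden dressing block. After that put the brass and the black head back into the rail, each where it stood at the start, so that the domed head's place at the closed end stays free. Keep the heads upright, and leave the emery block and the copper dish where they are.

Things in the scene. Friction and masses are not known exactly. Their poses are not given: they have to be found in the camera images.
- dome_head: all bright steel stake head with a broad domed top, upright; origin at the centre of its underside, z up its axis; round, yaw means nothing. Foot flange 50 mm diameter, 9 mm thick; neck 30 mm diameter up to 32 mm; barrel 44 mm diameter from 32 to 65 mm (grip here); dome up to 78 mm. About 0.4 kg. Starts in the tool rail at its closed end, behind the other two
- flat_head: stake head with a flat brass top, upright; origin at the centre of its underside, z up its axis; round, yaw means nothing. Steel foot flange 50 mm diameter, 9 mm thick; neck 30 mm diameter up to 32 mm; brass barrel 40 mm diameter from 32 to 72 mm (grip here); top at 74.5 mm. About 0.45 kg. Starts in the tool rail, first or second from the open end
- cone_head: stake head with a black plastic cone top, upright; origin at the centre of its underside, z up its axis; round, yaw means nothing. Steel foot flange 50 mm diameter, 9 mm thick; neck 30 mm diameter up to 32 mm; black barrel 34 mm diameter from 32 to 66 mm (grip here); blunt cone up to 92.5 mm. About 0.25 kg. Starts in the tool rail, first or second from the open end
- tool_rail: fixed rail: dark steel base plate 270x124x5 mm, on it two bright bars forming a T-slot along x, 88 mm wide over both, top at z = 25 mm. Origin on the bench, mid slot; +x points to the closed end. Feet stand on the plate (z = 5 mm) in a channel 57 mm wide, 14 mm high, under lips 37 mm apart: heads cannot be lifted out (5 mm play), only slid along x. Heads start near x = 55, -4 and -66 mm
- rubber_mat: fixed green rubber mat on the bench, 190 (x) x 110 (y) x 3 mm; origin at the centre of its underside, top at z = 3 mm
- dressing_block: fixed light wooden block, 110 x 110 x 22 mm, with a round seat of 62 mm diameter and 10 mm depth in the middle of its top; origin at the centre of its underside, so the floor of the seat is at z = 12 mm and the rim at z = 22 mm
- emery_block: loose bystander: brown emery block, 46 x 90 x 27 mm, lying 0.11 m behind the dressing block (on its +x side); origin at the centre of its underside
- copper_dish: loose bystander: round copper dish, 125 mm diameter, 31 mm high, about 0.19 m behind the rubber mat (on its +x side); origin at the centre of its underside
- rail_mouth (a point): open end of the tool rail's slot, on the base plate's top in the slot's middle, at x = -100 mm of the rail's frame and with its axes (+x leads into the slot). Here the full channel begins; within 35 mm before it walls and lips flare out by 15 mm a side. The bare plate runs on to 72 mm before it. A head whose axis is 50 mm or more before this point is clear of the lips: lift or set down there

How it is judged:
On the way, in this order (a step that is already met when the one before it is completed fails the run):
1. the brass and the black head both stand on the rubber mat, released (x of flat_head in the frame of rubber_mat between -0.095 and 0.095 m and y of flat_head in the frame of rubber_mat between -0.055 and 0.055 m and height (world z) of each of flat_head, cone_head below 0.008 m and x of cone_head in the frame of rubber_mat between -0.095 and 0.095 m and y of cone_head in the frame of rubber_mat between -0.055 and 0.055 m and angle between each of flat_head, cone_head's own z axis and vertical below 0.1 rad and contact force between the fingers and flat_head below 0.5 N and contact force between the fingers and cone_head below 0.5 N), for 0.2 s.
2. the domed head stands in the seat of the dressing block, released (horizontal distance between dome_head and dressing_block below 0.01 m and height (world z) of dome_head below 0.016 m and angle between dome_head's own z axis and vertical below 0.1 rad and contact force between the fingers and dome_head below 0.5 N), for 0.2 s.
At the end, for the whole second after the job is handed in: The domed head stands upright and at rest on the floor of the dressing block's seat (axis within 10 mm of the seat's centre); the brass and the black head stand upright and at rest in the tool rail, each within 15 mm of where it stood at the start, all released (horizontal distance between dome_head and dressing_block below 0.01 m and height (world z) of dome_head below 0.016 m and angle between each of dome_head, flat_head, cone_head's own z axis and vertical below 0.1 rad and distance of each of flat_head, cone_head from where it was at the start of the episode below 0.015 m and linear speed of each of dome_head, flat_head, cone_head below 0.02 m/s); the robot touches nothing.
It fails at once if a stake head is tipped over (angle between any of dome_head, flat_head, cone_head's own z axis and vertical above 0.6 rad).
It fails at once if the emery block or the copper dish is disturbed (distance of any of emery_block, copper_dish from where it was at the start of the episode above 0.015 m).
It also fails if it takes over 115 s, if anything falls off the work surface, if the arm or the gripper's body presses on something with over 40 N, if the wrist force passes 120 N, or if a joint passes its speed limit or range.

## Working session

There is one attempt and no reset: what is moved stays moved. The work goes in short steps, Python scripts to look and compute and a tool call to move; the robot and the scene stay as the last step left them, time stands still between calls to the robot, and variables do not carry over. Pictures are saved under pics/ and viewed, at most 14 in all, crops included, and the job is handed in when it is done.

Besides the shell and the picture viewer there is one more tool, called after "Emit:" in YAML: its name, and indented under it one key for each argument. carry_out: Moves the arm, as the interface text tells. Its arguments: {"type":"object","properties":{"commands":{"type":"array"},"newtons":{"type":"number"}},"required":["commands"]}

```bash
ls; mkdir -p pics
python3 - <<'E'
from workcell import bot
import cv2
for n in("scene","top"):
    cv2.imwrite(f"pics/{n}0.png",bot.grab_frame(n)); print(n,bot.get_calibration(n))
print(bot.get_state())
E
```

```text
pics
scene {'fx': 382.2879587853296, 'fy': 382.2879587853296, 'cx': 282.77649636463474, 'cy': 203.3422578414245, 'k1': -0.09205895716786215, 'rvec': array([ 0.72351412, -2.53272536,  1.22606907]), 'tvec': array([0.51932444, 0.23170416, 0.64121446])}
top {'fx': 397.63666861621965, 'fy': 397.63666861621965, 'cx': 274.2994640239402, 'cy': 213.6038088574418, 'k1': -0.10652216104327947, 'rvec': array([ 2.18453557, -2.18210265,  0.0502726 ]), 'tvec': array([-0.01515685,  0.57201427,  0.86508135])}
{'time_s': 0.1, 'joints': array([-1.25701639e+00,  2.60639115e-01, -1.39211509e-01,  1.17271395e+00,
        4.15568881e-06,  1.57083191e+00]), 'joint_velocities': array([ 0.00087105, -0.00181237,  0.00476534,  0.00032582,  0.00031335,
       -0.00174732]), 'joint_efforts': array([ 1.13188795e-03, -4.06506515e+01,  2.54528099e+01,  1.00636692e-02,
       -1.11261115e-04, -2.68255604e-06]), 'eef_pos': array([ 0.16187171, -0.49882964,  0.25254801]), 'eef_rot': array([ 9.87720387e-01,  1.56229493e-01, -1.36104819e-04, -8.73585893e-04]), 'wrist_force': array([-0.03556223,  0.48601581,  0.11103001]), 'torque': array([ 0.02820465, -0.00548513, -0.03139668]), 'gripper_force': 0.0, 'width': 1.001119089078871}
```

View pics/top0.png

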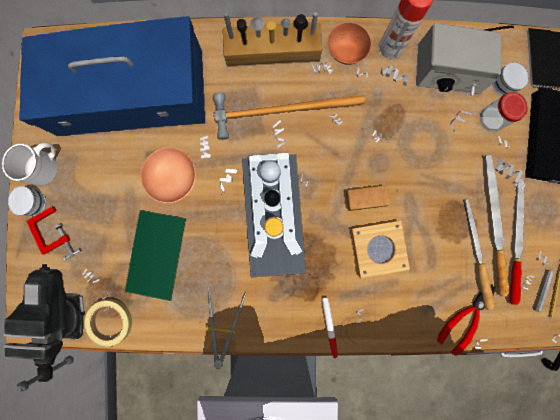

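View pics/scene0.png

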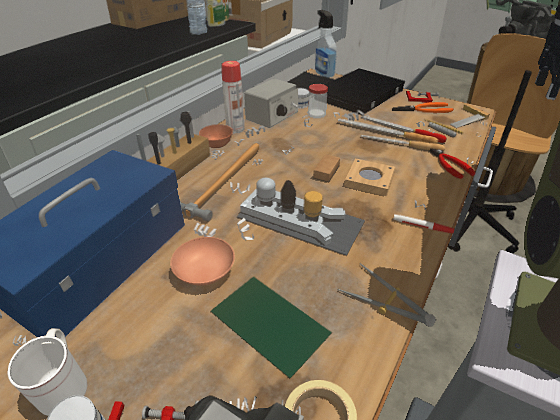

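The top view shows brass at (273,227), black at (272,198) and dome at (269,170). The rail's open end faces the robot, at about row 275. The mat is at (156,254), the dressing block at (380,248), the dish at (168,175) and the emery block at (368,197). I'll measure them next.

```bash
cat > h.py <<'E'
import numpy as np, cv2
from workcell import bot
def cam(n):
    c=bot.get_calibration(n); R=cv2.Rodrigues(c["rvec"])[0]
    K=np.array([[c["fx"],0,c["cx"]],[0,c["fy"],c["cy"]],[0,0,1]]); return K,np.array([c["k1"],0,0,0,0.]),R,c["tvec"]
def ray(n,uv,c=None):
    K,d,R,t=c or cam(n)
    s=cv2.undistortPoints(np.array(uv,float).reshape(-1,1,2),K,d)[:,0]
    return -R.T@t, np.c_[s,np.ones(len(s))]@R
def plane(n,uv,z,c=None):
    o,v=ray(n,uv,c); return o+v*((z-o[2])/v[:,2:])
def proj(n,p):
    K,d,R,t=cam(n); return cv2.projectPoints(np.array(p,float).reshape(-1,1,3),R,t,K,d)[0][:,0]
def blobs(m,box=None,amin=60):
    m=m.astype(np.uint8)*255
    if box: k=np.zeros_like(m); x0,y0,x1,y1=box; k[y0:y1,x0:x1]=1; m=m*k
    cs=cv2.findContours(m,cv2.RETR_EXTERNAL,cv2.CHAIN_APPROX_NONE)[0]
    return sorted([c for c in cs if cv2.contourArea(c)>amin],key=cv2.contourArea,reverse=True)
E
python3 - <<'E'
from h import *
np.set_printoptions(precision=4,suppress=True)
im=cv2.imread("pics/top0.png"); hsv=cv2.cvtColor(im,cv2.COLOR_BGR2HSV); H,S,V=[hsv[...,i].astype(int) for i in range(3)]
def rect(m,box,z,name):
    c=blobs(m,box)[0]; p=plane("top",c.reshape(-1,2),z)
    r=cv2.minAreaRect((p[:,:2]*1000).astype(np.float32)); print(name,r,cv2.contourArea(c))
print("cam",-cam("top")[2].T@cam("top")[3])
rect((H>60)&(H<95)&(S>100),(100,190,210,320),.003,"mat")
rect((S<70)&(V>40),(230,140,320,290),.005,"rail")
rect((S>60)&(V>150),(340,215,415,280),.022,"blockouter")
rect((S<60),(360,230,400,268),.022,"seat")
rect((H>15)&(H<30)&(S>150),(255,210,292,245),.0745,"brass")
rect(V<45,(258,180,285,212),.075,"cone")
cv2.imwrite("pics/crop0.png",cv2.resize(im[140:290,225:415],None,fx=4,fy=4,interpolation=cv2.INTER_CUBIC))
E
```

```text
cam [ 0.5184 -0.0276  0.898 ]
mat ((478.9091491699219, 257.964111328125), (108.2938232421875, 188.30088806152344), 80.045166015625) 3684.0
rail ((572.8087158203125, -11.612411499023438), (275.8042907714844, 124.44363403320312), 4.47301721572876) 6484.0
blockouter ((498.5087585449219, -242.11141967773438), (165.88063049316406, 141.70504760742188), 89.6396484375) 4735.0
seat ((493.734375, -247.9262237548828), (58.05698013305664, 57.26897430419922), 89.73680877685547) 527.0
brass ((542.3224487304688, -13.227279663085938), (36.6353874206543, 35.15449523925781), 45.04646682739258) 235.5
cone ((602.0839233398438, -10.52970027923584), (31.34705924987793, 29.135889053344727), 0.042769718915224075) 167.5
```

View pics/crop0.png

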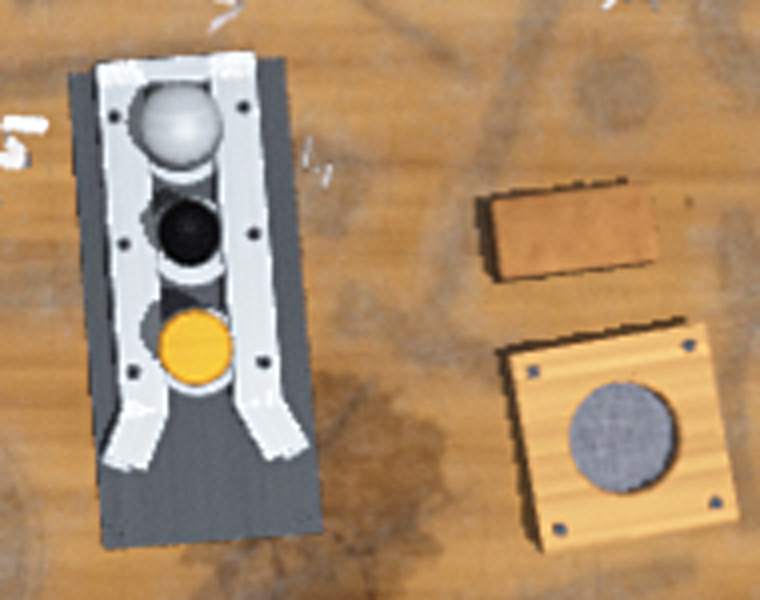

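Run:
```python
from h import *
np.set_printoptions(precision=4,suppress=True)
f=lambda a:(np.array(a,float)+.5)/4-.5+[225,140]
s=plane("top",f([(114,117),(124,244),(133,372),(243,107),(254,234),(263,362)]),.025)
print(s[:,:2]); d=s[0]-s[2]+s[3]-s[5]; print("yaw",np.degrees(np.arctan2(d[1],d[0])),"mid",s.mean(0))
p=plane("top",f([(70,75),(286,58),(322,530),(103,548)]),.005); print(p[:,:2],"c",p.mean(0)); d=p[0]-p[3]+p[1]-p[2]; print("yaw",np.degrees(np.arctan2(d[1],d[0])))
im=cv2.imread("pics/top0.png")
print("dome",plane("top",f([(180,124)]),.065+.005))
b=plane("top",f([(512,354),(706,324),(738,518),(542,551)]),.022); print("block",b[:,:2],b.mean(0))
# scene cross-check: brass top centre
hsv=cv2.cvtColor(cv2.imread("pics/scene0.png"),cv2.COLOR_BGR2HSV)
c=blobs((hsv[...,0]>14)&(hsv[...,0]<30)&(hsv[...,1]>140),(300,180,330,222))
print([(cv2.boundingRect(k),cv2.contourArea(k)) for k in c]); print("proj brass top in scene",proj("scene",[(.5425,-.0131,.0795),(.5425,-.0131,.037)]))
```

```text
[[ 0.671   0.0325]
 [ 0.6002  0.0266]
 [ 0.5297  0.0214]
 [ 0.6765 -0.039 ]
 [ 0.6058 -0.0451]
 [ 0.5353 -0.05  ]]
yaw 4.469968089720364 mid [ 0.6031 -0.0089  0.025 ]
[[ 0.6988  0.0592]
 [ 0.7084 -0.0638]
 [ 0.4418 -0.0834]
 [ 0.4315  0.039 ]] c [ 0.5701 -0.0123  0.005 ]
yaw 4.266666387479643
dome [[ 0.6594 -0.0053  0.07  ]]
block [[ 0.5398 -0.1874]
 [ 0.5563 -0.2961]
 [ 0.449  -0.3128]
 [ 0.4316 -0.2033]] [ 0.4942 -0.2499  0.022 ]
[((305, 191, 17, 21), 157.0)]
proj brass top in scene [[313.1102 195.829 ]
 [312.1068 211.0337]]
```

Emit:
carry_out:
  commands:
    - {"dr": [0, 0, 0.119], "offset": [26, -26, 0], "gripper": 85}
    - {"dr": [0, 0, 0.119], "offset": [26, -26, 0], "gripper": 85}
    - {"dr": [0, 0, 0], "offset": [26, -28, 0], "gripper": 85}
    - {"dr": [0, 0, 0], "offset": [26, -28, 0], "gripper": 85}
    - {"dr": [0, 0, 0], "offset": [26, -28, 0], "gripper": 85}
    - {"dr": [0, 0, 0], "offset": [26, -28, 0], "gripper": 85}
    - {"dr": [0, 0, 0], "offset": [26, -28, 0], "gripper": 85}
    - {"dr": [0, 0, 0], "offset": [26, -28, 0], "gripper": 85}
  newtons: 50

```text
time_s: 0.77
eef_pos: [0.3425, -0.2549, 0.2531]
eef_rot: [0.999, 0.038, -0.0, -0.0]
wrist_force: [0.2, -0.7, 0.8]
width: 0.993
gripper_force: 0.0
```

Emit:
carry_out:
  commands:
    - {"dr": [0, 0, 0], "offset": [25, -28, 0], "gripper": 85}
    - {"dr": [0, 0, 0], "offset": [25, -28, 0], "gripper": 85}
    - {"dr": [0, 0, 0], "offset": [25, -28, 0], "gripper": 85}
    - {"dr": [0, 0, 0], "offset": [25, -28, 0], "gripper": 85}
    - {"dr": [0, 0, 0], "offset": [25, -28, 0], "gripper": 85}
    - {"dr": [0, 0, 0], "offset": [25, -28, 0], "gripper": 85}
    - {"dr": [0, 0, 0], "offset": [15, -15, 0], "gripper": 85}
    - {"dr": [0, 0, 0], "offset": [0, 0, 0], "gripper": 85}

```text
time_s: 1.43
eef_pos: [0.4953, -0.0586, 0.2527]
eef_rot: [0.999, 0.04, 0.001, -0.001]
wrist_force: [-0.6, -0.8, 0.5]
width: 0.997
gripper_force: 0.0
```

```bash
cat > nav.py <<'E'
import sys; from h import *
from scipy.spatial.transform import Rotation as R
np.set_printoptions(precision=4,suppress=True)
s=bot.get_state(); r=R.from_quat(s["eef_rot"]).as_matrix(); p=s["eef_pos"]
print("t",s["time_s"],"p",p,"yaw",np.arctan2(r[1,0],r[0,0]),"tilt",r[:,2],"w",s["width"],"f",s["wrist_force"],"g",s["gripper_force"])
O=np.array([.607,-.0095]); a=.0763; e=np.array([np.cos(a),np.sin(a)]); n=np.array([-e[1],e[0]])
print("rail x,y",(p[:2]-O)@e,(p[:2]-O)@n)
for g in sys.argv[1:]:
    t=np.array(eval(g)); print(t,"tool mm",1000*r.T@(t-p))
E
python3 nav.py ".542,-.0138,.061"
python3 - <<'E'
from h import *
cv2.imwrite("pics/w1.png",bot.grab_frame("wrist"))
E
```

```text
t 1.4333 p [ 0.4953 -0.0586  0.2527] yaw 0.08085255598361374 tilt [ 0.0011  0.0013 -1.    ] w 0.9968341255313464 f [-0.624  -0.7748  0.5152] g 0.0
rail x,y -0.115072953894792 -0.04044216816793756
[ 0.542  -0.0138  0.061 ] tool mm [ 49.8833 -40.6515 191.8279]
```

View pics/w1.png

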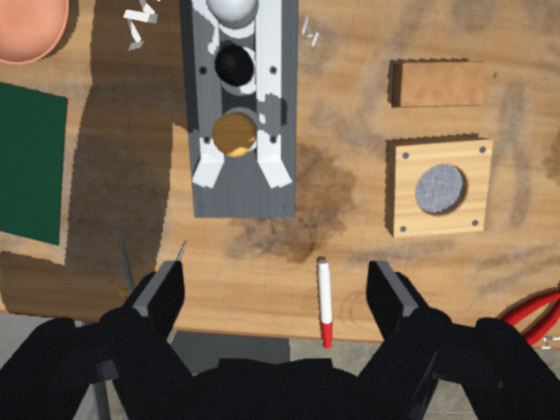

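The wrist view shows brass at (234,133), black at (235,66) and the seat at (441,189), with the rail vertical in the picture, so the yaw is aligned. I'll cross-check the positions from here and carry on above the brass head.

Run:
```python
from h import *
np.set_printoptions(precision=4,suppress=True)
im=cv2.imread("pics/w1.png"); h=cv2.cvtColor(im,cv2.COLOR_BGR2HSV); H,S,V=[h[...,i].astype(int) for i in range(3)]
for nm,m,box,z in(("brass",(H>14)&(H<30)&(S>130),(205,105,265,165),.0795),("seat",S<60,(410,160,472,220),.022)):
    c=blobs(m,box)[0].reshape(-1,2); p=plane("wrist",c,z); (x,y),r=cv2.minEnclosingCircle((p[:,:2]*1000).astype(np.float32)); print(nm,x,y,r)
s=plane("wrist",[(203,70),(205,139),(274,70),(272,139)],.025); print(s[:,:2],s.mean(0)); print(cam("wrist")[3], -cam("wrist")[2].T@cam("wrist")[3])
```

```text
brass 539.9976196289062 -19.886028289794922 19.603595733642578
seat 492.84100341796875 -249.80123901367188 29.660062789916992
[[ 0.5974  0.0216]
 [ 0.5274  0.0181]
 [ 0.6028 -0.0508]
 [ 0.533  -0.0542]] [ 0.5651 -0.0163  0.025 ]
[-0.0996  0.4253  0.5248] [ 0.5692 -0.0543  0.3731]
```

Emit:
carry_out:
  commands:
    - {"dr": [0, 0, 0], "offset": [25, -20, 25], "gripper": 85}
    - {"dr": [0, 0, 0], "offset": [25, -20, 25], "gripper": 85}
    - {"dr": [0, 0, 0], "offset": [0, 0, 25], "gripper": 85}
    - {"dr": [0, 0, 0], "offset": [0, 0, 20], "gripper": 85}
    - {"dr": [0, 0, 0], "offset": [0, 0, 0], "gripper": 85}
    - {"dr": [0, 0, 0], "offset": [0, 0, 0], "gripper": 85}

```text
time_s: 1.98
eef_pos: [0.5377, -0.0189, 0.1573]
eef_rot: [0.999, 0.037, -0.002, 0.0]
wrist_force: [0.2, -0.4, 1.3]
width: 0.996
gripper_force: 0.0
```

```bash
python3 nav.py ".542,-.0138,.061"
```

```text
t 1.9833 p [ 0.5377 -0.0189  0.1573] yaw 0.0746843264230967 tilt [-0.0041 -0.0002 -1.    ] w 0.9962853361254098 f [ 0.2412 -0.3955  1.3083] g 0.0
rail x,y -0.0698360158734798 -0.0040663090942037105
[ 0.542  -0.0138  0.061 ] tool mm [ 5.0835 -4.7272 96.3195]
```

```bash
cat >> h.py <<'E'
def wrist(name=None):
    c=cam("wrist"); im=bot.grab_frame("wrist")
    if name: cv2.imwrite(name,im)
    return c,im
E
python3 - <<'E'
from h import *
np.set_printoptions(precision=4,suppress=True)
c,im=wrist("pics/w2.png"); h=cv2.cvtColor(im,cv2.COLOR_BGR2HSV); H,S,V=[h[...,i].astype(int) for i in range(3)]
b=blobs((H>14)&(H<30)&(S>130),(180,0,400,420))
for k in b[:3]:
    p=plane("wrist",k.reshape(-1,2),.0795,c); (x,y),r=cv2.minEnclosingCircle((p[:,:2]*1000).astype(np.float32)); print(cv2.boundingRect(k),x,y,r)
E
python3 nav.py
```

```text
(243, 177, 56, 65) 546.2572021484375 -15.483304023742676 22.36321258544922
t 2.0333 p [ 0.539  -0.0189  0.1587] yaw 0.0745539116828455 tilt [-0.0008 -0.0002 -1.    ] w 0.994641765306318 f [ 0.6606 -0.3933  0.9875] g 0.0
rail x,y -0.06856414456263112 -0.004200250896555126
```

View pics/w2.png

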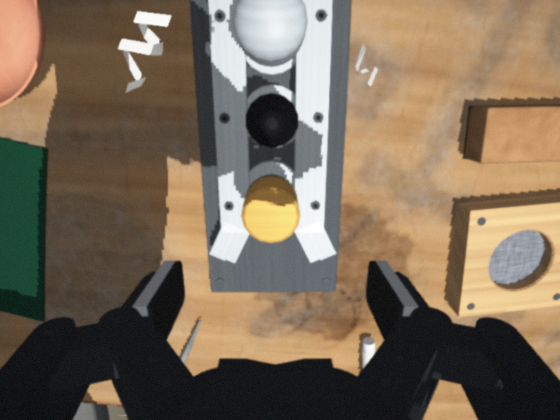

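The view is consistent: brass is on the rail axis with its top at (271,212). Descending to grip.

Emit:
carry_out:
  commands:
    - {"dr": [0, 0, 0], "offset": [3, -4, 24], "gripper": 85}
    - {"dr": [0, 0, 0], "offset": [0, 0, 24], "gripper": 85}
    - {"dr": [0, 0, 0], "offset": [0, 0, 24], "gripper": 85}
    - {"dr": [0, 0, 0], "offset": [0, 0, 24], "gripper": 85}
    - {"dr": [0, 0, 0], "offset": [0, 0, 0], "gripper": 85}
    - {"dr": [0, 0, 0], "offset": [0, 0, 0], "gripper": 85}
    - {"dr": [0, 0, 0], "offset": [0, 0, 0], "gripper": 85}

```text
time_s: 2.62
eef_pos: [0.5438, -0.0143, 0.0645]
eef_rot: [0.999, 0.038, 0.002, 0.0]
wrist_force: [0.7, -0.0, 0.3]
width: 0.991
gripper_force: 0.0
```

Emit:
carry_out:
  commands:
    - {"dr": [0, 0, 0], "offset": [0, 0, 0], "gripper": 30}
    - {"dr": [0, 0, 0], "offset": [0, 0, 0], "gripper": 30}
    - {"dr": [0, 0, 0], "offset": [0, 0, 0], "gripper": 30}
    - {"dr": [0, 0, 0], "offset": [0, 0, 0], "gripper": 30}
    - {"dr": [0, 0, 0], "offset": [0, 0, 0], "gripper": 30}
    - {"dr": [0, 0, 0], "offset": [0, 0, 0], "gripper": 30}
    - {"dr": [0, 0, 0], "offset": [0, 0, 0], "gripper": 30}
    - {"dr": [0, 0, 0], "offset": [0, 0, 0], "gripper": 30}
  newtons: 40

```text
time_s: 3.28
eef_pos: [0.543, -0.0141, 0.0635]
eef_rot: [0.999, 0.038, 0.001, 0.0]
wrist_force: [-0.9, -1.4, 6.9]
width: 0.456
gripper_force: 39.9
```

```bash
python3 nav.py ".542,-.0138,.061"
```

```text
t 3.2833 p [ 0.543  -0.0141  0.0635] yaw 0.07563763223027857 tilt [ 0.0019 -0.0006 -1.    ] w 0.4556882779759142 f [-0.9498 -1.4189  6.9342] g 39.867027700238395
rail x,y -0.06412661223195144 0.00025292810507692885
[ 0.542  -0.0138  0.061 ] tool mm [-1.017  -0.4154  2.4727]
```

Emit:
carry_out:
  commands:
    - {"dr": [0, 0, 0], "offset": [0, 0, -2], "gripper": 30}
    - {"dr": [0, 0, 0], "offset": [-15, 0, 0], "gripper": 30}
    - {"dr": [0, 0, 0], "offset": [-17, 0, 0], "gripper": 30}
    - {"dr": [0, 0, 0], "offset": [-17, 0, 0], "gripper": 30}
    - {"dr": [0, 0, 0], "offset": [-17, 0, 0], "gripper": 30}
    - {"dr": [0, 0, 0], "offset": [-17, 0, 0], "gripper": 30}
    - {"dr": [0, 0, 0], "offset": [-17, 0, 0], "gripper": 30}
    - {"dr": [0, 0, 0], "offset": [0, 0, 0], "gripper": 30}

```text
time_s: 3.95
eef_pos: [0.4374, -0.0215, 0.0636]
eef_rot: [0.999, 0.038, -0.003, -0.0]
wrist_force: [-1.6, 1.2, -3.7]
width: 0.462
gripper_force: 41.1
```

```bash
python3 nav.py ".534,.248,.12"
```

```text
t 3.95 p [ 0.4374 -0.0215  0.0636] yaw 0.07549820373665221 tilt [-0.0065 -0.     -1.    ] w 0.4620480447732061 f [-1.5995  1.1758 -3.7089] g 41.054488430090714
rail x,y -0.17002753935660406 0.0010001217932230496
[0.534 0.248 0.12 ] tool mm [ 116.2931 -261.4345  -57.0286]
```

Emit:
carry_out:
  commands:
    - {"dr": [0, 0, 0], "offset": [0, 0, -20], "gripper": 30}
    - {"dr": [0, 0, 0], "offset": [0, 0, -25], "gripper": 30}
    - {"dr": [0, 0, 0], "offset": [0, -10, -15], "gripper": 30}
    - {"dr": [0, 0, 0], "offset": [15, -25, 0], "gripper": 30}
    - {"dr": [0, 0, 0], "offset": [15, -30, 0], "gripper": 30}
    - {"dr": [0, 0, 0], "offset": [15, -33, 0], "gripper": 30}
    - {"dr": [0, 0, 0], "offset": [15, -33, 0], "gripper": 30}
    - {"dr": [0, 0, 0], "offset": [15, -33, 0], "gripper": 30}

```text
time_s: 4.62
eef_pos: [0.5097, 0.0939, 0.1258]
eef_rot: [0.997, 0.078, -0.002, -0.024]
wrist_force: [0.6, 0.3, -3.7]
width: 0.457
gripper_force: 41.7
```

Emit:
carry_out:
  commands:
    - {"dr": [0, 0, 0], "offset": [15, -33, 0], "gripper": 30}
    - {"dr": [0, 0, 0], "offset": [10, -30, 0], "gripper": 30}
    - {"dr": [0, 0, 0], "offset": [6, -25, 0], "gripper": 30}
    - {"dr": [0, 0, 0], "offset": [0, -12, 0], "gripper": 30}
    - {"dr": [0, 0, 0], "offset": [0, 0, 0], "gripper": 30}
    - {"dr": [0, 0, 0], "offset": [0, 0, 0], "gripper": 30}
    - {"dr": [0, 0, 0], "offset": [0, 0, 0], "gripper": 30}

```text
time_s: 5.2
eef_pos: [0.53, 0.1479, 0.132]
eef_rot: [0.993, 0.113, -0.006, -0.043]
wrist_force: [-0.5, -1.1, -4.4]
width: 0.459
gripper_force: 41.7
```

```bash
python3 nav.py ".523,.250,.0615"
```

```text
t 5.2 p [0.53   0.1479 0.132 ] yaw 0.22591767765252793 tilt [-0.0218  0.0842 -0.9962] w 0.4590940018818035 f [-0.472  -1.0839 -4.4224] g 41.660757025529165
rail x,y -0.06478345928511109 0.16278637432407173
[0.523  0.25   0.0615] tool mm [ 16.2266 -94.5884  79.0212]
```

```bash
python3 -c "
from h import *
print(bot.get_state())"
```

```text
{'time_s': 5.2, 'joints': array([ 0.2249481 ,  0.38265863, -0.29337694,  0.897243  ,  0.0870072 ,
        3.1406194 ]), 'joint_velocities': array([-0.00524004, -0.00422397,  0.00076494, -0.00329149,  0.00357953,
        0.00189023]), 'joint_efforts': array([ 3.30010923e-01, -4.64861476e+01,  2.40810943e+01, -1.03034108e-02,
        4.48284829e-01,  3.29400691e-04]), 'eef_pos': array([0.52999647, 0.14787457, 0.1320413 ]), 'eef_rot': array([ 0.99269194,  0.11256023, -0.00609232, -0.04307886]), 'wrist_force': array([-0.47197265, -1.08386528, -4.42237081]), 'torque': array([-0.13160967, -0.04120611,  0.00575289]), 'gripper_force': 41.660757025529165, 'width': 0.4590940018818035}
```

```bash
cat >> nav.py <<'E'
up=np.cross(r[:,2],[0,0,-1]); print("untilt dr (tool)",r.T@up,"j",s["joints"])
E
python3 nav.py
```

```text
t 5.2 p [0.53   0.1479 0.132 ] yaw 0.22591767765252793 tilt [-0.0218  0.0842 -0.9962] w 0.4590940018818035 f [-0.472  -1.0839 -4.4224] g 41.660757025529165
rail x,y -0.06478345928511109 0.16278637432407173
untilt dr (tool) [-0.0869  0.0024  0.    ] j [ 0.2249  0.3827 -0.2934  0.8972  0.087   3.1406]
```

Emit:
carry_out:
  commands:
    - {"dr": [0, 0, -0.12], "offset": [0, 0, 0], "gripper": 30}
    - {"dr": [-0.087, 0.002, 0], "offset": [0, 0, 0], "gripper": 30}
    - {"dr": [0, 0, -0.12], "offset": [0, 0, 0], "gripper": 30}
    - {"dr": [0, 0, -0.12], "offset": [0, 0, 0], "gripper": 30}
    - {"dr": [0, 0, 0], "offset": [0, 0, 0], "gripper": 30}

```text
time_s: 5.62
eef_pos: [0.5302, 0.148, 0.1324]
eef_rot: [0.957, 0.289, 0.005, -0.0]
wrist_force: [0.4, 0.4, -4.0]
width: 0.459
gripper_force: 42.1
```

```bash
python3 nav.py
```

```text
t 5.6167 p [0.5302 0.148  0.1324] yaw 0.5872712124835423 tilt [ 0.0103  0.0037 -0.9999] w 0.4589305206103267 f [ 0.3675  0.3888 -4.0169] g 42.090092656435445
rail x,y -0.06456887906402332 0.1629411942912808
untilt dr (tool) [ 0.0026 -0.0106  0.    ] j [ 0.2718  0.374  -0.3031  0.8828  0.0008  2.8262]
```

Emit:
carry_out:
  commands:
    - {"dr": [0, 0, -0.12], "offset": [0, 0, 0], "gripper": 30}
    - {"dr": [0, 0, -0.12], "offset": [0, 0, 0], "gripper": 30}
    - {"dr": [0, 0, -0.12], "offset": [0, 0, 0], "gripper": 30}
    - {"dr": [0, 0, -0.12], "offset": [0, 0, 0], "gripper": 30}
    - {"dr": [0, 0, -0.12], "offset": [0, 0, 0], "gripper": 30}
    - {"dr": [0, 0, -0.12], "offset": [0, 0, 0], "gripper": 30}
    - {"dr": [0, 0, -0.12], "offset": [0, 0, 0], "gripper": 30}
    - {"dr": [0, 0, -0.12], "offset": [0, 0, 0], "gripper": 30}

```text
time_s: 6.28
eef_pos: [0.5305, 0.1478, 0.1323]
eef_rot: [0.715, 0.699, 0.005, 0.002]
wrist_force: [0.5, -0.4, -3.7]
width: 0.459
gripper_force: 42.1
```

Emit:
carry_out:
  commands:
    - {"dr": [0, 0, -0.12], "offset": [0, 0, 0], "gripper": 30}
    - {"dr": [0, 0, -0.12], "offset": [0, 0, 0], "gripper": 30}
    - {"dr": [0, 0, -0.12], "offset": [0, 0, 0], "gripper": 30}
    - {"dr": [0, 0, -0.12], "offset": [0, 0, 0], "gripper": 30}
    - {"dr": [0, 0, -0.12], "offset": [0, 0, 0], "gripper": 30}
    - {"dr": [0, 0, -0.12], "offset": [0, 0, 0], "gripper": 30}
    - {"dr": [0, 0, -0.12], "offset": [0, 0, 0], "gripper": 30}
    - {"dr": [0, 0, -0.12], "offset": [0, 0, 0], "gripper": 30}

```text
time_s: 6.95
eef_pos: [0.5306, 0.1478, 0.1323]
eef_rot: [0.312, 0.95, 0.003, 0.004]
wrist_force: [0.1, 0.3, -4.0]
width: 0.459
gripper_force: 42.0
```

Emit:
carry_out:
  commands:
    - {"dr": [0, 0, -0.12], "offset": [0, 0, 0], "gripper": 30}
    - {"dr": [0, 0, -0.12], "offset": [0, 0, 0], "gripper": 30}
    - {"dr": [0, 0, -0.12], "offset": [0, 0, 0], "gripper": 30}
    - {"dr": [0, 0, -0.12], "offset": [0, 0, 0], "gripper": 30}
    - {"dr": [0, 0, -0.12], "offset": [0, 0, 0], "gripper": 30}
    - {"dr": [0, 0, -0.11], "offset": [0, 0, 0], "gripper": 30}
    - {"dr": [0, 0, 0], "offset": [0, 0, 0], "gripper": 30}
    - {"dr": [0, 0, 0], "offset": [0, 0, 0], "gripper": 30}

```text
time_s: 7.62
eef_pos: [0.5307, 0.1481, 0.1324]
eef_rot: [-0.034, 0.999, 0.002, 0.005]
wrist_force: [0.4, 0.4, -3.7]
width: 0.458
gripper_force: 42.0
```

```bash
python3 nav.py ".523,.250,.0615"
```

```text
t 7.6167 p [0.5307 0.1481 0.1324] yaw -3.0728590181996207 tilt [ 0.0106  0.004  -0.9999] w 0.45816845561945685 f [ 0.4079  0.4392 -3.6633] g 42.02345652622171
rail x,y -0.06405607913428003 0.16290807279903255
[0.523  0.25   0.0615] tool mm [  1.4585 102.0076  71.1727]
untilt dr (tool) [ 0.0032  0.0108 -0.    ] j [ 0.2715  0.3746 -0.3022  0.8827  0.001   0.2028]
```

Emit:
carry_out:
  commands:
    - {"dr": [0.003, 0.011, 0], "offset": [0, 22, 0], "gripper": 30}
    - {"dr": [0, 0, 0], "offset": [1, 30, 0], "gripper": 30}
    - {"dr": [0, 0, 0], "offset": [0, 30, 15], "gripper": 30}
    - {"dr": [0, 0, 0], "offset": [0, 20, 20], "gripper": 30}
    - {"dr": [0, 0, 0], "offset": [0, 0, 20], "gripper": 30}
    - {"dr": [0, 0, 0], "offset": [0, 0, 10], "gripper": 30}
    - {"dr": [0, 0, 0], "offset": [0, 0, 0], "gripper": 30}
    - {"dr": [0, 0, 0], "offset": [0, 0, 0], "gripper": 30}

```text
time_s: 8.28
eef_pos: [0.5218, 0.2494, 0.0671]
eef_rot: [-0.036, 0.999, -0.0, -0.001]
wrist_force: [0.2, -0.7, -3.7]
width: 0.456
gripper_force: 42.2
```

```bash
python3 nav.py ".523,.250,.0615"
```

```text
t 8.2833 p [0.5218 0.2494 0.0671] yaw -3.0696151819901907 tilt [-0.0017 -0.0008 -1.    ] w 0.45571426523713376 f [ 0.2214 -0.7252 -3.7401] g 42.16074349998962
rail x,y -0.06523478829538217 0.2645966623932554
[0.523  0.25   0.0615] tool mm [-1.267   0.5607  5.5861]
untilt dr (tool) [-0.0007 -0.0017  0.    ] j [ 0.4458  0.4874 -0.3075  0.7778 -0.      0.3738]
```

Lower 6 mm, release, and rise if contact is seen.

Emit:
carry_out:
  commands:
    - {"dr": [0, 0, 0], "offset": [0, 0, 3], "gripper": 30}
    - {"dr": [0, 0, 0], "offset": [0, 0, 3], "gripper": 30}
    - {"dr": [0, 0, 0], "offset": [0, 0, 0], "gripper": 30}
    - {"dr": [0, 0, 0], "offset": [0, 0, 0], "gripper": 30}
    - {"dr": [0, 0, 0], "offset": [0, 0, 0], "gripper": 30}

```text
time_s: 8.7
eef_pos: [0.5227, 0.2502, 0.062]
eef_rot: [-0.037, 0.999, 0.0, 0.0]
wrist_force: [0.3, -0.4, -2.8]
width: 0.456
gripper_force: 42.2
```

Emit:
carry_out:
  commands:
    - {"dr": [0, 0, 0], "offset": [0, 0, 0], "gripper": 60}
    - {"dr": [0, 0, 0], "offset": [0, 0, 0], "gripper": 85}
    - {"dr": [0, 0, 0], "offset": [0, 0, 0], "gripper": 85}
    - {"dr": [0, 0, 0], "offset": [0, 0, 0], "gripper": 85}
    - {"dr": [0, 0, 0], "offset": [0, 0, 0], "gripper": 85}
    - {"dr": [0, 0, 0], "offset": [0, 0, 0], "gripper": 85}
    - {"dr": [0, 0, 0], "offset": [0, 0, 0], "gripper": 85}

```text
time_s: 9.28
eef_pos: [0.5225, 0.2504, 0.0615]
eef_rot: [-0.037, 0.999, 0.0, 0.0]
wrist_force: [-0.0, -0.4, -0.0]
width: 0.999
gripper_force: 0.0
```

Emit:
carry_out:
  commands:
    - {"dr": [0, 0, 0], "offset": [0, 0, -30], "gripper": 85}
    - {"dr": [0, 0, 0], "offset": [0, 0, -33], "gripper": 85}
    - {"dr": [0, 0, 0], "offset": [0, 0, -33], "gripper": 85}
    - {"dr": [0, 0, 0], "offset": [-10, -30, 0], "gripper": 85}
    - {"dr": [0, 0, 0], "offset": [-10, -33, 0], "gripper": 85}
    - {"dr": [0, 0, 0], "offset": [-10, -33, 0], "gripper": 85}
    - {"dr": [0, 0, 0], "offset": [-10, -33, 0], "gripper": 85}
    - {"dr": [0, 0, 0], "offset": [-10, -33, 0], "gripper": 85}

```text
time_s: 9.95
eef_pos: [0.5847, 0.0912, 0.1576]
eef_rot: [-0.038, 0.999, 0.0, 0.0]
wrist_force: [1.1, 1.4, -0.3]
width: 0.994
gripper_force: 0.0
```

Emit:
carry_out:
  commands:
    - {"dr": [0, 0, 0], "offset": [-10, -33, 0], "gripper": 85}
    - {"dr": [0, 0, 0], "offset": [0, -33, 0], "gripper": 85}
    - {"dr": [0, 0, 0], "offset": [0, -25, 0], "gripper": 85}
    - {"dr": [0, 0, 0], "offset": [0, 0, 0], "gripper": 85}
    - {"dr": [0, 0, 0], "offset": [0, 0, 0], "gripper": 85}
    - {"dr": [0, 0, 0], "offset": [0, 0, 0], "gripper": 85}

```text
time_s: 10.45
eef_pos: [0.6009, 0.0027, 0.1573]
eef_rot: [-0.037, 0.999, 0.0, -0.0]
wrist_force: [0.6, 0.5, -0.2]
width: 0.999
gripper_force: 0.0
```

```bash
python3 nav.py ".6025,-.0105,.061"
python3 - <<'E'
from h import *
im=bot.grab_frame("scene"); cv2.imwrite("pics/s1.png",im)
E
```

```text
t 10.45 p [0.6009 0.0027 0.1573] yaw -3.067360909474515 tilt [-0.0001  0.0008 -1.    ] w 0.9988727541056743 f [ 0.6053  0.5326 -0.1509] g 0.0
rail x,y -0.0051480264342185205 0.012651628602407582
[ 0.6025 -0.0105  0.061 ] tool mm [ -0.6202 -13.3827  96.3053]
untilt dr (tool) [ 0.0008 -0.0001  0.    ] j [ 0.0041  0.4412 -0.1211  1.0086  0.0008 -0.0701]
```

View pics/s1.png

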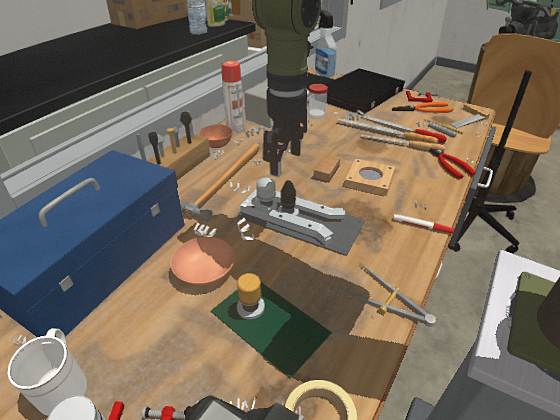

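The brass head stands upright on the mat at (249,295). Next is the black head.

Emit:
carry_out:
  commands:
    - {"dr": [0, 0, 0], "offset": [-1, -13, 20], "gripper": 85}
    - {"dr": [0, 0, 0], "offset": [0, 0, 26], "gripper": 85}
    - {"dr": [0, 0, 0], "offset": [0, 0, 26], "gripper": 85}
    - {"dr": [0, 0, 0], "offset": [0, 0, 26], "gripper": 85}
    - {"dr": [0, 0, 0], "offset": [0, 0, 0], "gripper": 85}
    - {"dr": [0, 0, 0], "offset": [0, 0, 0], "gripper": 85}
    - {"dr": [0, 0, 0], "offset": [0, 0, 0], "gripper": 85}

```text
time_s: 11.08
eef_pos: [0.6039, -0.0095, 0.0606]
eef_rot: [-0.038, 0.999, 0.0, 0.001]
wrist_force: [-0.5, -0.1, 0.1]
width: 0.992
gripper_force: 0.0
```

Emit:
carry_out:
  commands:
    - {"dr": [0, 0, 0], "offset": [0, 0, 0], "gripper": 25}
    - {"dr": [0, 0, 0], "offset": [0, 0, 0], "gripper": 25}
    - {"dr": [0, 0, 0], "offset": [0, 0, 0], "gripper": 25}
    - {"dr": [0, 0, 0], "offset": [0, 0, 0], "gripper": 25}
    - {"dr": [0, 0, 0], "offset": [0, 0, 0], "gripper": 25}
    - {"dr": [0, 0, 0], "offset": [0, 0, 0], "gripper": 25}
    - {"dr": [0, 0, 0], "offset": [0, 0, 0], "gripper": 25}
    - {"dr": [0, 0, 0], "offset": [0, 0, 0], "gripper": 25}

```text
time_s: 11.75
eef_pos: [0.6038, -0.0106, 0.0605]
eef_rot: [-0.037, 0.999, 0.0, 0.001]
wrist_force: [-1.4, -0.0, 5.6]
width: 0.387
gripper_force: 40.1
```

```bash
python3 nav.py ".6025,-.0105,.058"
```

```text
t 11.75 p [ 0.6038 -0.0106  0.0605] yaw -3.0673534905464095 tilt [ 0.002   0.0001 -1.    ] w 0.38697438910890686 f [-1.3931 -0.0329  5.5945] g 40.0685602077283
rail x,y -0.003310049810323624 -0.0008432790593416274
[ 0.6025 -0.0105  0.058 ] tool mm [1.2585 0.1867 2.5047]
untilt dr (tool) [-0.     0.002 -0.   ] j [-0.0176  0.5286 -0.2511  0.7891  0.0002 -0.0919]
```

Emit:
carry_out:
  commands:
    - {"dr": [0, 0, 0], "offset": [0, 0, -2], "gripper": 25}
    - {"dr": [0, 0, 0], "offset": [15, 0, 0], "gripper": 25}
    - {"dr": [0, 0, 0], "offset": [20, 0, 0], "gripper": 25}
    - {"dr": [0, 0, 0], "offset": [25, 0, 0], "gripper": 25}
    - {"dr": [0, 0, 0], "offset": [25, 0, 0], "gripper": 25}
    - {"dr": [0, 0, 0], "offset": [25, 0, 0], "gripper": 25}
    - {"dr": [0, 0, 0], "offset": [25, 0, 0], "gripper": 25}
    - {"dr": [0, 0, 0], "offset": [20, 0, 0], "gripper": 25}

```text
time_s: 12.42
eef_pos: [0.4452, -0.0219, 0.0606]
eef_rot: [-0.037, 0.999, 0.0, -0.002]
wrist_force: [-1.0, -0.8, -3.6]
width: 0.383
gripper_force: 40.0
```

Emit:
carry_out:
  commands:
    - {"dr": [0, 0, 0], "offset": [4, 0, 0], "gripper": 25}
    - {"dr": [0, 0, 0], "offset": [0, 0, 0], "gripper": 25}
    - {"dr": [0, 0, 0], "offset": [0, 0, -20], "gripper": 25}
    - {"dr": [0, 0, 0], "offset": [0, 0, -25], "gripper": 25}
    - {"dr": [0, 0, 0], "offset": [0, 10, -20], "gripper": 25}
    - {"dr": [0, 0, 0], "offset": [0, 25, 0], "gripper": 25}
    - {"dr": [0, 0, 0], "offset": [0, 33, 0], "gripper": 25}
    - {"dr": [0, 0, 0], "offset": [0, 33, 0], "gripper": 25}

```text
time_s: 13.08
eef_pos: [0.4393, 0.0797, 0.1272]
eef_rot: [-0.036, 0.999, 0.0, 0.002]
wrist_force: [-0.6, 0.5, -3.3]
width: 0.387
gripper_force: 40.7
```

```bash
python3 nav.py ".435,.266,.0585"
```

```text
t 13.0833 p [0.4393 0.0797 0.1272] yaw -3.06925926968702 tilt [ 0.0035  0.0011 -1.    ] w 0.38667540459927097 f [-0.6181  0.4887 -3.2884] g 40.661988789215684
rail x,y -0.16038243869270333 0.10173689203413991
[0.435  0.266  0.0585] tool mm [ -8.9027 186.0528  68.8979]
untilt dr (tool) [ 0.0008  0.0035 -0.    ] j [ 0.1792  0.2233 -0.5457  0.7981  0.0005  0.1069]
```

Emit:
carry_out:
  commands:
    - {"dr": [0, 0, 0], "offset": [-2, 33, 0], "gripper": 25}
    - {"dr": [0, 0, 0], "offset": [-2, 33, 0], "gripper": 25}
    - {"dr": [0, 0, 0], "offset": [-2, 33, 0], "gripper": 25}
    - {"dr": [0, 0, 0], "offset": [-2, 33, 0], "gripper": 25}
    - {"dr": [0, 0, 0], "offset": [0, 28, 0], "gripper": 25}
    - {"dr": [0, 0, 0], "offset": [0, 20, 15], "gripper": 25}
    - {"dr": [0, 0, 0], "offset": [0, 5, 25], "gripper": 25}
    - {"dr": [0, 0, 0], "offset": [0, 0, 20], "gripper": 25}

```text
time_s: 13.75
eef_pos: [0.4333, 0.2674, 0.0658]
eef_rot: [-0.039, 0.999, 0.001, 0.002]
wrist_force: [-1.2, 0.1, -3.0]
width: 0.387
gripper_force: 40.7
```

Emit:
carry_out:
  commands:
    - {"dr": [0, 0, 0], "offset": [0, 0, 0], "gripper": 25}
    - {"dr": [0, 0, 0], "offset": [0, 0, 0], "gripper": 25}

```text
time_s: 13.92
eef_pos: [0.4309, 0.2637, 0.0654]
eef_rot: [-0.037, 0.999, -0.001, -0.001]
wrist_force: [-0.2, 0.2, -2.6]
width: 0.385
gripper_force: 40.6
```

```bash
python3 nav.py ".435,.266,.0585"
```

```text
t 13.9167 p [0.4309 0.2637 0.0654] yaw -3.066676796419319 tilt [-0.0022 -0.0011 -1.    ] w 0.3851006653052168 f [-0.158   0.2443 -2.618 ] g 40.558743928559124
rail x,y -0.15476908923880806 0.2858433493274046
[0.435  0.266  0.0585] tool mm [-4.2831  1.9785  6.9054]
untilt dr (tool) [-0.001  -0.0023  0.    ] j [ 0.5491  0.3865 -0.4938  0.6931  0.0002  0.4742]
```

Emit:
carry_out:
  commands:
    - {"dr": [0, 0, 0], "offset": [0, 0, 4], "gripper": 25}
    - {"dr": [0, 0, 0], "offset": [0, 0, 3], "gripper": 25}
    - {"dr": [0, 0, 0], "offset": [0, 0, 0], "gripper": 25}
    - {"dr": [0, 0, 0], "offset": [0, 0, 0], "gripper": 25}
    - {"dr": [0, 0, 0], "offset": [0, 0, 0], "gripper": 25}

```text
time_s: 14.33
eef_pos: [0.4317, 0.2636, 0.0601]
eef_rot: [-0.037, 0.999, 0.0, 0.001]
wrist_force: [0.4, 0.2, -3.5]
width: 0.384
gripper_force: 40.6
```

Emit:
carry_out:
  commands:
    - {"dr": [0, 0, 0], "offset": [0, 0, 0], "gripper": 60}
    - {"dr": [0, 0, 0], "offset": [0, 0, 0], "gripper": 85}
    - {"dr": [0, 0, 0], "offset": [0, 0, 0], "gripper": 85}
    - {"dr": [0, 0, 0], "offset": [0, 0, 0], "gripper": 85}
    - {"dr": [0, 0, 0], "offset": [0, 0, 0], "gripper": 85}
    - {"dr": [0, 0, 0], "offset": [0, 0, 0], "gripper": 85}
    - {"dr": [0, 0, 0], "offset": [0, 0, 0], "gripper": 85}

```text
time_s: 14.92
eef_pos: [0.4312, 0.2636, 0.0595]
eef_rot: [-0.037, 0.999, 0.0, 0.0]
wrist_force: [-0.2, 0.2, 0.3]
width: 0.992
gripper_force: 0.0
```

Emit:
carry_out:
  commands:
    - {"dr": [0, 0, 0], "offset": [0, 0, -30], "gripper": 85}
    - {"dr": [0, 0, 0], "offset": [0, 0, -33], "gripper": 85}
    - {"dr": [0, 0, 0], "offset": [0, 0, -33], "gripper": 85}
    - {"dr": [0, 0, 0], "offset": [-20, -28, 0], "gripper": 85}
    - {"dr": [0, 0, 0], "offset": [-25, -30, 0], "gripper": 85}
    - {"dr": [0, 0, 0], "offset": [-25, -30, 0], "gripper": 85}
    - {"dr": [0, 0, 0], "offset": [-25, -30, 0], "gripper": 85}
    - {"dr": [0, 0, 0], "offset": [-25, -30, 0], "gripper": 85}

```text
time_s: 15.58
eef_pos: [0.5628, 0.1236, 0.1556]
eef_rot: [-0.037, 0.999, 0.0, 0.0]
wrist_force: [0.9, 0.8, 0.4]
width: 0.998
gripper_force: 0.0
```

Emit:
carry_out:
  commands:
    - {"dr": [0, 0, 0], "offset": [-25, -30, 0], "gripper": 85}
    - {"dr": [0, 0, 0], "offset": [-25, -30, 0], "gripper": 85}
    - {"dr": [0, 0, 0], "offset": [-20, -30, 0], "gripper": 85}
    - {"dr": [0, 0, 0], "offset": [-15, -30, 0], "gripper": 85}
    - {"dr": [0, 0, 0], "offset": [0, -15, 0], "gripper": 85}
    - {"dr": [0, 0, 0], "offset": [0, 0, 0], "gripper": 85}
    - {"dr": [0, 0, 0], "offset": [0, 0, 0], "gripper": 85}

```text
time_s: 16.17
eef_pos: [0.656, -0.004, 0.1549]
eef_rot: [-0.036, 0.999, 0.0, -0.001]
wrist_force: [-0.5, 0.5, 0.0]
width: 0.996
gripper_force: 0.0
```

```bash
python3 nav.py ".6605,-.0053,.055"
python3 - <<'E'
from h import *
im=bot.grab_frame("scene"); cv2.imwrite("pics/s2.png",im)
E
```

```text
t 16.1667 p [ 0.656  -0.004   0.1549] yaw -3.0687579017756272 tilt [-0.0013  0.0009 -1.    ] w 0.9964415443611807 f [-0.5053  0.4572  0.0194] g 0.0
rail x,y 0.049316578246867616 0.0017502270754946414
[ 0.6605 -0.0053  0.055 ] tool mm [-4.4748 -1.7286 99.889 ]
untilt dr (tool) [ 0.001  -0.0012  0.    ] j [-0.0065  0.5347  0.034   1.0715  0.0009 -0.0793]
```

View pics/s2.png

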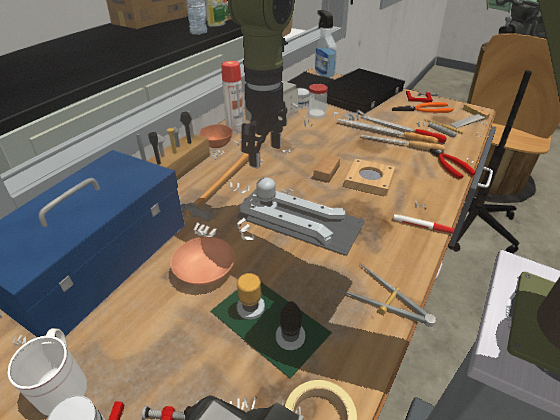

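Both heads stand upright on the mat, brass at (249,295) and black at (291,325). Next is the dome.

Emit:
carry_out:
  commands:
    - {"dr": [0, 0, 0], "offset": [-5, -2, 20], "gripper": 85}
    - {"dr": [0, 0, 0], "offset": [0, 0, 26], "gripper": 85}
    - {"dr": [0, 0, 0], "offset": [0, 0, 27], "gripper": 85}
    - {"dr": [0, 0, 0], "offset": [0, 0, 26], "gripper": 85}
    - {"dr": [0, 0, 0], "offset": [0, 0, 0], "gripper": 85}
    - {"dr": [0, 0, 0], "offset": [0, 0, 0], "gripper": 85}
    - {"dr": [0, 0, 0], "offset": [0, 0, 0], "gripper": 85}

```text
time_s: 16.8
eef_pos: [0.6622, -0.0039, 0.0579]
eef_rot: [-0.038, 0.999, 0.0, 0.001]
wrist_force: [0.4, 0.0, 0.6]
width: 0.995
gripper_force: 0.0
```

Emit:
carry_out:
  commands:
    - {"dr": [0, 0, 0], "offset": [0, 0, 0], "gripper": 34}
    - {"dr": [0, 0, 0], "offset": [0, 0, 0], "gripper": 34}
    - {"dr": [0, 0, 0], "offset": [0, 0, 0], "gripper": 34}
    - {"dr": [0, 0, 0], "offset": [0, 0, 0], "gripper": 34}
    - {"dr": [0, 0, 0], "offset": [0, 0, 0], "gripper": 34}
    - {"dr": [0, 0, 0], "offset": [0, 0, 0], "gripper": 34}
    - {"dr": [0, 0, 0], "offset": [0, 0, 0], "gripper": 34}
    - {"dr": [0, 0, 0], "offset": [0, 0, 0], "gripper": 34}

```text
time_s: 17.47
eef_pos: [0.6629, -0.0054, 0.0581]
eef_rot: [-0.037, 0.999, -0.0, 0.002]
wrist_force: [-0.9, -2.4, 6.4]
width: 0.504
gripper_force: 41.4
```

```bash
python3 nav.py
```

```text
t 17.4667 p [ 0.6629 -0.0054  0.0581] yaw -3.0674281256394527 tilt [ 0.0031 -0.0001 -1.    ] w 0.503718596967632 f [-0.88   -2.355   6.4034] g 41.4083994878456
rail x,y 0.05609332320064355 -0.0001452395573287716
untilt dr (tool) [-0.0003  0.003   0.    ] j [-0.0081  0.6171 -0.0862  0.8644 -0.0001 -0.0822]
```

Emit:
carry_out:
  commands:
    - {"dr": [0, 0, 0], "offset": [0, 0, -2], "gripper": 34}
    - {"dr": [0, 0, 0], "offset": [15, 0, 0], "gripper": 34}
    - {"dr": [0, 0, 0], "offset": [25, 0, 0], "gripper": 34}
    - {"dr": [0, 0, 0], "offset": [28, 0, 0], "gripper": 34}
    - {"dr": [0, 0, 0], "offset": [28, 0, 0], "gripper": 34}
    - {"dr": [0, 0, 0], "offset": [28, 0, 0], "gripper": 34}
    - {"dr": [0, 0, 0], "offset": [28, 0, 0], "gripper": 34}
    - {"dr": [0, 0, 0], "offset": [28, 0, 0], "gripper": 34}

```text
time_s: 18.13
eef_pos: [0.4809, -0.0184, 0.0581]
eef_rot: [-0.037, 0.999, 0.0, 0.0]
wrist_force: [1.8, -0.1, -0.8]
width: 0.503
gripper_force: 41.5
```

Emit:
carry_out:
  commands:
    - {"dr": [0, 0, 0], "offset": [22, 0, 0], "gripper": 34}
    - {"dr": [0, 0, 0], "offset": [16, 0, 0], "gripper": 34}
    - {"dr": [0, 0, 0], "offset": [0, 0, 0], "gripper": 34}
    - {"dr": [0, 0, 0], "offset": [0, 0, -20], "gripper": 34}
    - {"dr": [0, 0, 0], "offset": [0, 0, -25], "gripper": 34}
    - {"dr": [0, 0, 0], "offset": [0, -10, -25], "gripper": 34}
    - {"dr": [0, 0, 0], "offset": [0, -25, 0], "gripper": 34}
    - {"dr": [0, 0, 0], "offset": [0, -30, 0], "gripper": 34}

```text
time_s: 18.8
eef_pos: [0.4515, -0.0859, 0.1299]
eef_rot: [-0.039, 0.999, 0.0, 0.002]
wrist_force: [0.9, -0.2, -4.1]
width: 0.504
gripper_force: 42.6
```

```bash
python3 nav.py ".494,-.249,.1"
```

```text
t 18.8 p [ 0.4515 -0.0859  0.1299] yaw -3.0638922207062462 tilt [ 0.0043  0.0005 -1.    ] w 0.5035341744250595 f [ 0.8765 -0.1826 -4.1432] g 42.574769952334464
rail x,y -0.16082356873340262 -0.06435198381637357
[ 0.494 -0.249  0.1  ] tool mm [ -29.5353 -165.8854   30.0273]
untilt dr (tool) [ 0.0002  0.0043 -0.    ] j [-0.1889  0.2406 -0.513   0.8131  0.0013 -0.2666]
```

Emit:
carry_out:
  commands:
    - {"dr": [0, 0, 0], "offset": [-6, -30, 0], "gripper": 34}
    - {"dr": [0, 0, 0], "offset": [-6, -32, 0], "gripper": 34}
    - {"dr": [0, 0, 0], "offset": [-6, -32, 0], "gripper": 34}
    - {"dr": [0, 0, 0], "offset": [-6, -32, 0], "gripper": 34}
    - {"dr": [0, 0, 0], "offset": [-4, -25, 10], "gripper": 34}
    - {"dr": [0, 0, 0], "offset": [0, -11, 20], "gripper": 34}
    - {"dr": [0, 0, 0], "offset": [0, 0, 0], "gripper": 34}
    - {"dr": [0, 0, 0], "offset": [0, 0, 0], "gripper": 34}

```text
time_s: 19.47
eef_pos: [0.4882, -0.2454, 0.0964]
eef_rot: [-0.037, 0.999, 0.002, -0.002]
wrist_force: [-0.2, 0.5, -4.1]
width: 0.505
gripper_force: 42.2
```

```bash
python3 nav.py ".494,-.249,.0655"
python3 - <<'E'
from h import *
c,im=wrist("pics/w3.png")
E
```

```text
t 19.4667 p [ 0.4882 -0.2454  0.0964] yaw -3.0685624965805234 tilt [-0.0036  0.003  -1.    ] w 0.5046385080766214 f [-0.1693  0.5082 -4.0664] g 42.231496770400554
rail x,y -0.1364295052284 -0.2262067416385361
[ 0.494  -0.249   0.0655] tool mm [-5.618  -4.0639 30.8859]
untilt dr (tool) [ 0.0032 -0.0033 -0.    ] j [-0.4664  0.412  -0.3489  0.8143  0.001  -0.5394]
```

View pics/w3.png

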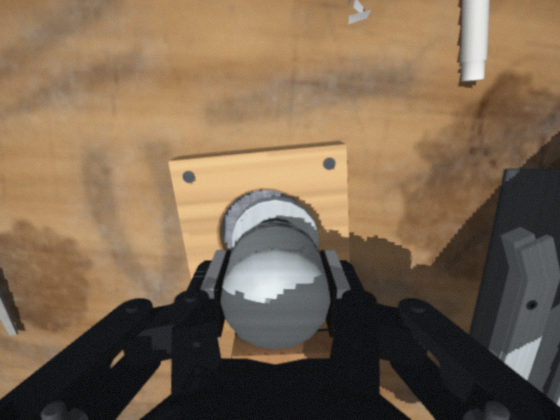

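The wrist view shows the dome held upright, its flange top edge near (272,198), and the seat's arc from (222,225) over (265,190). I'll check both against predictions.

Run:
```python
from h import *
np.set_printoptions(precision=1,suppress=True)
s=bot.get_state(); p=s["eef_pos"]; th=np.linspace(0,2*np.pi,181)
def circ(x,y,z,r):
    q=proj("wrist",np.c_[x+r*np.cos(th),y+r*np.sin(th),0*th+z]); print("top",q[q[:,1].argmin()],"left",q[q[:,0].argmin()],"right",q[q[:,0].argmax()],"bot",q[q[:,1].argmax()])
circ(.494,-.249,.022,.031); circ(p[0],p[1],p[2]-.0531,.025);circ(p[0],p[1],p[2]-.0441,.025); circ(p[0],p[1],p[2]-.0531+.065,.022)
im=cv2.imread("pics/w3.png"); print(im[185:215,270].tolist()[::2]); cv2.imwrite("pics/w3c.png",cv2.resize(im[150:370,160:380],None,fx=2.7,fy=2.7,interpolation=cv2.INTER_CUBIC))
```

```text
top [268.5 188.8] left [222.  232.3] right [315.2 232.6] bot [268.7 275.3]
top [275.4 200.4] left [233.1 239.2] right [317.4 239.5] bot [275.1 277.9]
top [275.5 205.2] left [231.2 245.6] right [319.4 245.9] bot [275.1 285.7]
top [276.  257.4] left [220.8 304.9] right [330.6 303.6] bot [275.4 350.8]
[[140, 188, 229], [129, 181, 221], [111, 142, 169], [147, 143, 140], [145, 137, 132], [146, 138, 134], [122, 119, 113], [120, 118, 113], [208, 203, 193], [219, 214, 206], [217, 213, 204], [218, 214, 205], [216, 213, 204], [215, 210, 202], [218, 213, 206]]
```

View pics/w3c.png

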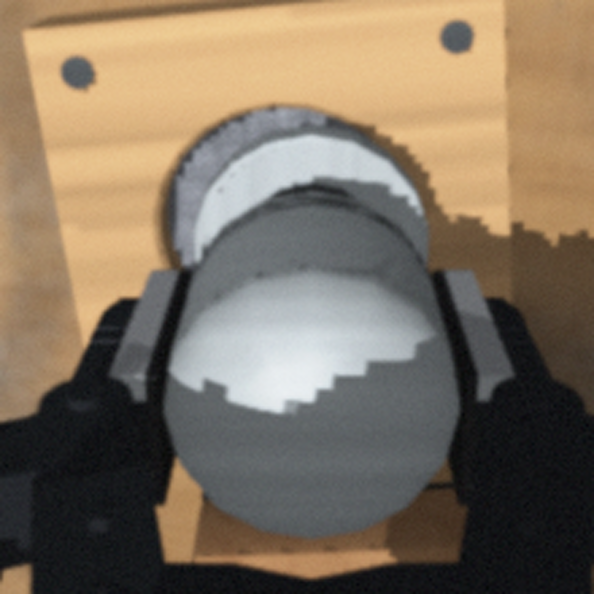

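Observed edges match the predictions within about 2 px, so I'll correct xy and lower.

Emit:
carry_out:
  commands:
    - {"dr": [0.003, -0.003, 0], "offset": [-6, -4, 0], "gripper": 34}
    - {"dr": [0, 0, 0], "offset": [0, 0, 0], "gripper": 34}
    - {"dr": [0, 0, 0], "offset": [0, 0, 0], "gripper": 34}
    - {"dr": [0, 0, 0], "offset": [0, 0, 7], "gripper": 34}
    - {"dr": [0, 0, 0], "offset": [0, 0, 5], "gripper": 34}
    - {"dr": [0, 0, 0], "offset": [0, 0, 0], "gripper": 34}
    - {"dr": [0, 0, 0], "offset": [0, 0, 0], "gripper": 34}

```text
time_s: 20.1
eef_pos: [0.4948, -0.2486, 0.0857]
eef_rot: [-0.037, 0.999, -0.001, 0.001]
wrist_force: [-0.4, -0.8, -3.6]
width: 0.501
gripper_force: 42.3
```

```bash
python3 nav.py ".494,-.249,.0655"
```

```text
t 20.1 p [ 0.4948 -0.2486  0.0857] yaw -3.0668891319551412 tilt [ 0.0019 -0.0018 -1.    ] w 0.5008844433622034 f [-0.3601 -0.7585 -3.5731] g 42.31929233763367
rail x,y -0.13007458518972723 -0.2298169047285225
[ 0.494  -0.249   0.0655] tool mm [ 0.8874 -0.336  20.1952]
untilt dr (tool) [-0.0019  0.0017  0.    ] j [-0.4651  0.4296 -0.3522  0.7865 -0.0007 -0.5398]
```

Emit:
carry_out:
  commands:
    - {"dr": [0, 0, 0], "offset": [1, 0, 6], "gripper": 34}
    - {"dr": [0, 0, 0], "offset": [0, 0, 6], "gripper": 34}
    - {"dr": [0, 0, 0], "offset": [0, 0, 5], "gripper": 34}
    - {"dr": [0, 0, 0], "offset": [0, 0, 3], "gripper": 34}
    - {"dr": [0, 0, 0], "offset": [0, 0, 0], "gripper": 34}
    - {"dr": [0, 0, 0], "offset": [0, 0, 0], "gripper": 34}
    - {"dr": [0, 0, 0], "offset": [0, 0, 0], "gripper": 34}

```text
time_s: 20.68
eef_pos: [0.4946, -0.2492, 0.0663]
eef_rot: [-0.037, 0.999, -0.001, 0.002]
wrist_force: [0.3, 0.3, -3.9]
width: 0.504
gripper_force: 42.4
```

```bash
python3 nav.py ".494,-.249,.0655"
```

```text
t 20.6833 p [ 0.4946 -0.2492  0.0663] yaw -3.0671892698290493 tilt [ 0.0033 -0.0024 -1.    ] w 0.5035397280625167 f [ 0.2896  0.2742 -3.8912] g 42.44930118089542
rail x,y -0.13036953210265068 -0.23047792337774572
[ 0.494  -0.249   0.0655] tool mm [0.5608 0.2893 0.779 ]
untilt dr (tool) [-0.0027  0.0031  0.    ] j [-0.4664  0.45   -0.3785  0.7383 -0.0007 -0.5408]
```

Emit:
carry_out:
  commands:
    - {"dr": [0, 0, 0], "offset": [0, 0, 1], "gripper": 34}
    - {"dr": [0, 0, 0], "offset": [0, 0, 0], "gripper": 34}
    - {"dr": [0, 0, 0], "offset": [0, 0, 0], "gripper": 60}
    - {"dr": [0, 0, 0], "offset": [0, 0, 0], "gripper": 85}
    - {"dr": [0, 0, 0], "offset": [0, 0, 0], "gripper": 85}
    - {"dr": [0, 0, 0], "offset": [0, 0, 0], "gripper": 85}
    - {"dr": [0, 0, 0], "offset": [0, 0, 0], "gripper": 85}
    - {"dr": [0, 0, 0], "offset": [0, 0, 0], "gripper": 85}

```text
time_s: 21.35
eef_pos: [0.4948, -0.2493, 0.0655]
eef_rot: [-0.037, 0.999, -0.001, 0.002]
wrist_force: [-0.4, -0.7, 0.5]
width: 0.989
gripper_force: 0.0
```

Emit:
carry_out:
  commands:
    - {"dr": [0, 0, 0], "offset": [0, 0, -25], "gripper": 85}
    - {"dr": [0, 0, 0], "offset": [0, 0, -33], "gripper": 85}
    - {"dr": [0, 0, 0], "offset": [0, 0, -33], "gripper": 85}
    - {"dr": [-0.003, 0.003, 0], "offset": [0, 28, -10], "gripper": 85}
    - {"dr": [0, 0, 0], "offset": [2, 33, 0], "gripper": 85}
    - {"dr": [0, 0, 0], "offset": [2, 33, 0], "gripper": 85}
    - {"dr": [0, 0, 0], "offset": [2, 33, 0], "gripper": 85}
    - {"dr": [0, 0, 0], "offset": [2, 33, 0], "gripper": 85}

```text
time_s: 22.02
eef_pos: [0.474, -0.0888, 0.1665]
eef_rot: [-0.037, 0.999, 0.0, 0.0]
wrist_force: [0.9, 0.3, 0.6]
width: 0.995
gripper_force: 0.0
```

```bash
python3 nav.py ".4312,.2636,.0595"
python3 - <<'E'
from h import *
cv2.imwrite("pics/s3.png",cv2.resize(bot.grab_frame("scene")[130:400,180:460],None,fx=2,fy=2))
E
```

```text
t 22.0167 p [ 0.474  -0.0888  0.1665] yaw -3.0678258318282157 tilt [ 0.0009  0.0003 -1.    ] w 0.9947875933600469 f [0.9475 0.3359 0.6138] g 0.0
rail x,y -0.13861444302433806 -0.06888992313898747
[0.4312 0.2636 0.0595] tool mm [ 16.8486 354.532  107.1083]
untilt dr (tool) [ 0.0002  0.0009 -0.    ] j [-0.1854  0.2436 -0.3992  0.9272  0.0004 -0.2591]
```

View pics/s3.png

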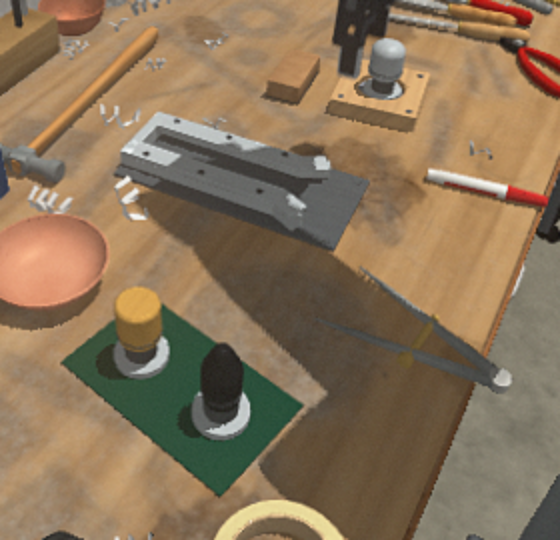

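The dome stands in the seat at crop position (385,75), and both others are upright on the mat. Now fetching the black head, which goes deeper in the rail.

Emit:
carry_out:
  commands:
    - {"dr": [0, 0, 0], "offset": [2, 33, 0], "gripper": 85}
    - {"dr": [0, 0, 0], "offset": [2, 33, 0], "gripper": 85}
    - {"dr": [0, 0, 0], "offset": [2, 33, 0], "gripper": 85}
    - {"dr": [0, 0, 0], "offset": [2, 33, 0], "gripper": 85}
    - {"dr": [0, 0, 0], "offset": [2, 33, 0], "gripper": 85}
    - {"dr": [0, 0, 0], "offset": [2, 33, 0], "gripper": 85}
    - {"dr": [0, 0, 0], "offset": [2, 33, 0], "gripper": 85}
    - {"dr": [0, 0, 0], "offset": [2, 33, 0], "gripper": 85}

```text
time_s: 22.73
eef_pos: [0.4385, 0.1735, 0.1665]
eef_rot: [-0.037, 0.999, 0.0, 0.0]
wrist_force: [0.9, 0.4, -0.5]
width: 0.994
gripper_force: 0.0
```

Emit:
carry_out:
  commands:
    - {"dr": [0, 0, 0], "offset": [1, 33, 0], "gripper": 85}
    - {"dr": [0, 0, 0], "offset": [0, 33, 0], "gripper": 85}
    - {"dr": [0, 0, 0], "offset": [0, 20, 0], "gripper": 85}
    - {"dr": [0, 0, 0], "offset": [0, 0, 0], "gripper": 85}
    - {"dr": [0, 0, 0], "offset": [0, 0, 0], "gripper": 85}
    - {"dr": [0, 0, 0], "offset": [0, 0, 0], "gripper": 85}

```text
time_s: 23.23
eef_pos: [0.4312, 0.2571, 0.1662]
eef_rot: [-0.037, 0.999, -0.0, -0.0]
wrist_force: [0.1, -0.5, 0.3]
width: 0.992
gripper_force: 0.0
```

```bash
python3 nav.py ".4312,.2636,.0595"
```

```text
t 23.2333 p [0.4312 0.2571 0.1662] yaw -3.0671605268601416 tilt [-0.0004 -0.0007 -1.    ] w 0.9922506771872612 f [ 0.1392 -0.5433  0.2806] g 0.0
rail x,y -0.15500088495672848 0.279186826049861
[0.4312 0.2636 0.0595] tool mm [ -0.5642   6.5878 106.6776]
untilt dr (tool) [-0.0006 -0.0004 -0.    ] j [ 0.5378  0.2764 -0.3536  0.9414 -0.0004  0.4634]
```

Emit:
carry_out:
  commands:
    - {"dr": [0, 0, 0], "offset": [0, 6, 22], "gripper": 85}
    - {"dr": [0, 0, 0], "offset": [0, 0, 28], "gripper": 85}
    - {"dr": [0, 0, 0], "offset": [0, 0, 30], "gripper": 85}
    - {"dr": [0, 0, 0], "offset": [0, 0, 27], "gripper": 85}
    - {"dr": [0, 0, 0], "offset": [0, 0, 0], "gripper": 85}
    - {"dr": [0, 0, 0], "offset": [0, 0, 0], "gripper": 85}
    - {"dr": [0, 0, 0], "offset": [0, 0, 0], "gripper": 85}

```text
time_s: 23.82
eef_pos: [0.4318, 0.2633, 0.0605]
eef_rot: [-0.037, 0.999, 0.0, 0.001]
wrist_force: [1.4, -0.3, 0.3]
width: 0.991
gripper_force: 0.0
```

Emit:
carry_out:
  commands:
    - {"dr": [0, 0, 0], "offset": [0, 0, 0], "gripper": 25}
    - {"dr": [0, 0, 0], "offset": [0, 0, 0], "gripper": 25}
    - {"dr": [0, 0, 0], "offset": [0, 0, 0], "gripper": 25}
    - {"dr": [0, 0, 0], "offset": [0, 0, 0], "gripper": 25}
    - {"dr": [0, 0, 0], "offset": [0, 0, 0], "gripper": 25}
    - {"dr": [0, 0, 0], "offset": [0, 0, 0], "gripper": 25}
    - {"dr": [0, 0, 0], "offset": [0, 0, 0], "gripper": 25}
    - {"dr": [0, 0, 0], "offset": [0, 0, 0], "gripper": 25}

```text
time_s: 24.48
eef_pos: [0.4315, 0.264, 0.0604]
eef_rot: [-0.037, 0.999, 0.0, 0.001]
wrist_force: [-0.2, -0.7, 6.0]
width: 0.385
gripper_force: 39.3
```

```bash
python3 nav.py
```

```text
t 24.4833 p [0.4315 0.264  0.0604] yaw -3.067070879732369 tilt [ 0.0017  0.0007 -1.    ] w 0.3847914905275014 f [-0.219  -0.6585  5.9805] g 39.32931357761845
rail x,y -0.1541112151761139 0.2860714420135223
untilt dr (tool) [ 0.0006  0.0018 -0.    ] j [ 0.5492  0.3912 -0.5029  0.6748 -0.0003  0.4747]
```

Emit:
carry_out:
  commands:
    - {"dr": [0, 0, 0], "offset": [0, 0, -20], "gripper": 25}
    - {"dr": [0, 0, 0], "offset": [0, 0, -25], "gripper": 25}
    - {"dr": [0, 0, 0], "offset": [0, -10, -25], "gripper": 25}
    - {"dr": [0, 0, 0], "offset": [1, -25, 0], "gripper": 25}
    - {"dr": [0, 0, 0], "offset": [1, -33, 0], "gripper": 25}
    - {"dr": [0, 0, 0], "offset": [1, -33, 0], "gripper": 25}
    - {"dr": [0, 0, 0], "offset": [1, -33, 0], "gripper": 25}
    - {"dr": [0, 0, 0], "offset": [1, -33, 0], "gripper": 25}

```text
time_s: 25.15
eef_pos: [0.4376, 0.0955, 0.1291]
eef_rot: [-0.038, 0.999, 0.0, -0.0]
wrist_force: [1.8, -0.3, -2.8]
width: 0.387
gripper_force: 40.8
```

Emit:
carry_out:
  commands:
    - {"dr": [0, 0, 0], "offset": [1, -33, 0], "gripper": 25}
    - {"dr": [0, 0, 0], "offset": [1, -33, 0], "gripper": 25}
    - {"dr": [0, 0, 0], "offset": [0, -30, 0], "gripper": 25}
    - {"dr": [0, 0, 0], "offset": [0, -20, 0], "gripper": 25}
    - {"dr": [0, 0, 0], "offset": [0, -3, 20], "gripper": 25}
    - {"dr": [0, 0, 0], "offset": [0, 0, 20], "gripper": 25}
    - {"dr": [0, 0, 0], "offset": [0, 0, 0], "gripper": 25}
    - {"dr": [0, 0, 0], "offset": [0, 0, 0], "gripper": 25}

```text
time_s: 25.82
eef_pos: [0.4434, -0.0219, 0.0884]
eef_rot: [-0.037, 0.999, 0.0, -0.002]
wrist_force: [-0.3, -0.5, -2.6]
width: 0.388
gripper_force: 40.7
```

```bash
python3 nav.py ".4455,-.0218,.0644"
```

```text
t 25.8167 p [ 0.4434 -0.0219  0.0884] yaw -3.0672658723677544 tilt [-0.0039  0.0006 -1.    ] w 0.3882055267671448 f [-0.2805 -0.5295 -2.5569] g 40.65812072250992
rail x,y -0.16404991923032855 0.00010895132760973756
[ 0.4455 -0.0218  0.0644] tool mm [-2.1756 -0.0796 24.0021]
untilt dr (tool) [ 0.0009 -0.0039  0.    ] j [-0.0496  0.2706 -0.6036  0.7006  0.0004 -0.1239]
```

Emit:
carry_out:
  commands:
    - {"dr": [0, 0, 0.002], "offset": [0, 0, 10], "gripper": 25}
    - {"dr": [0, 0, 0], "offset": [0, 0, 9], "gripper": 25}
    - {"dr": [0, 0, 0], "offset": [0, 0, 5], "gripper": 25}
    - {"dr": [0, 0, 0], "offset": [0, 0, 0], "gripper": 25}
    - {"dr": [0, 0, 0], "offset": [0, 0, 0], "gripper": 25}
    - {"dr": [0, 0, 0], "offset": [-10, 0, 0], "gripper": 25}
    - {"dr": [0, 0, 0], "offset": [-15, 0, 0], "gripper": 25}
    - {"dr": [0, 0, 0], "offset": [-15, 0, 0], "gripper": 25}

```text
time_s: 26.48
eef_pos: [0.4866, -0.0189, 0.0659]
eef_rot: [-0.036, 0.999, 0.0, 0.001]
wrist_force: [0.7, 0.1, -3.6]
width: 0.384
gripper_force: 40.7
```

```bash
python3 nav.py ".6037,-.0098,.0644"
```

```text
t 26.4833 p [ 0.4866 -0.0189  0.0659] yaw -3.0691280216765717 tilt [ 0.0016  0.0003 -1.    ] w 0.3839712399229415 f [ 0.7376  0.1311 -3.5731] g 40.741030289791524
rail x,y -0.12078823994875962 -0.00022855361422913676
[ 0.6037 -0.0098  0.0644] tool mm [-117.4708    0.6312    1.7067]
untilt dr (tool) [0.0002 0.0016 0.    ] j [-0.0391  0.3579 -0.5409  0.6704  0.0004 -0.1116]
```

Emit:
carry_out:
  commands:
    - {"dr": [0, 0, -0.004], "offset": [-5, 0, 1], "gripper": 25}
    - {"dr": [0, 0, 0], "offset": [-15, 0, 0], "gripper": 25}
    - {"dr": [0, 0, 0], "offset": [-20, 0, 0], "gripper": 25}
    - {"dr": [0, 0, 0], "offset": [-20, 0, 0], "gripper": 25}
    - {"dr": [0, 0, 0], "offset": [-20, 0, 0], "gripper": 25}
    - {"dr": [0, 0, 0], "offset": [-15, 0, 0], "gripper": 25}
    - {"dr": [0, 0, 0], "offset": [0, 0, 0], "gripper": 25}
    - {"dr": [0, 0, 0], "offset": [0, 0, 0], "gripper": 25}

```text
time_s: 27.15
eef_pos: [0.5805, -0.0117, 0.0642]
eef_rot: [-0.038, 0.999, 0.0, 0.0]
wrist_force: [0.0, -0.3, -2.8]
width: 0.384
gripper_force: 40.7
```

```bash
python3 nav.py ".6037,-.0098,.0624"
```

```text
t 27.15 p [ 0.5805 -0.0117  0.0642] yaw -3.064757328403832 tilt [ 0.0002  0.0003 -1.    ] w 0.3836217485884621 f [ 0.0023 -0.253  -2.7845] g 40.741365565918386
rail x,y -0.026572322218175674 -0.0001920011556333447
[ 0.6037 -0.0098  0.0624] tool mm [-23.2587   0.1315   1.8354]
untilt dr (tool) [0.0002 0.0002 0.    ] j [-0.0203  0.4925 -0.3071  0.771   0.0003 -0.0971]
```

Emit:
carry_out:
  commands:
    - {"dr": [0, 0, 0], "offset": [-12, 0, 0], "gripper": 25}
    - {"dr": [0, 0, 0], "offset": [-11, 0, 0], "gripper": 25}
    - {"dr": [0, 0, 0], "offset": [0, 0, 2], "gripper": 25}
    - {"dr": [0, 0, 0], "offset": [0, 0, 0], "gripper": 25}
    - {"dr": [0, 0, 0], "offset": [0, 0, 0], "gripper": 25}
    - {"dr": [0, 0, 0], "offset": [0, 0, 0], "gripper": 25}

```text
time_s: 27.65
eef_pos: [0.6017, -0.0101, 0.0624]
eef_rot: [-0.038, 0.999, 0.0, -0.0]
wrist_force: [0.7, 0.3, -1.5]
width: 0.383
gripper_force: 40.9
```

```bash
python3 nav.py ".6037,-.0098,.0624"
```

```text
t 27.65 p [ 0.6017 -0.0101  0.0624] yaw -3.0652527515038708 tilt [-0.0007  0.0003 -1.    ] w 0.3829137634396863 f [ 0.6568  0.3474 -1.5139] g 40.9138650004752
rail x,y -0.0053028863219292685 -0.00021571458360917118
[ 0.6037 -0.0098  0.0624] tool mm [-1.9897  0.168   0.0364]
untilt dr (tool) [ 0.0004 -0.0007 -0.    ] j [-0.017   0.5253 -0.2512  0.795   0.0003 -0.0933]
```

Emit:
carry_out:
  commands:
    - {"dr": [0, 0, 0], "offset": [-1, 0, 0], "gripper": 55}
    - {"dr": [0, 0, 0], "offset": [0, 0, 0], "gripper": 85}
    - {"dr": [0, 0, 0], "offset": [0, 0, 0], "gripper": 85}
    - {"dr": [0, 0, 0], "offset": [0, 0, 0], "gripper": 85}
    - {"dr": [0, 0, 0], "offset": [0, 0, 0], "gripper": 85}
    - {"dr": [0, 0, 0], "offset": [0, 0, -30], "gripper": 85}
    - {"dr": [0, 0, 0], "offset": [0, 0, -33], "gripper": 85}
    - {"dr": [0, 0, 0], "offset": [0, 0, -33], "gripper": 85}

```text
time_s: 28.32
eef_pos: [0.6028, -0.01, 0.1586]
eef_rot: [-0.038, 0.999, 0.0, -0.001]
wrist_force: [0.9, 0.2, -0.7]
width: 0.992
gripper_force: 0.0
```

Emit:
carry_out:
  commands:
    - {"dr": [0, 0, 0], "offset": [8, 30, 0], "gripper": 85}
    - {"dr": [0, 0, 0], "offset": [8, 33, 0], "gripper": 85}
    - {"dr": [0, 0, 0], "offset": [8, 33, 0], "gripper": 85}
    - {"dr": [0, 0, 0], "offset": [8, 33, 0], "gripper": 85}
    - {"dr": [0, 0, 0], "offset": [8, 33, 0], "gripper": 85}
    - {"dr": [0, 0, 0], "offset": [8, 33, 0], "gripper": 85}
    - {"dr": [0, 0, 0], "offset": [8, 33, 0], "gripper": 85}
    - {"dr": [0, 0, 0], "offset": [4, 28, 0], "gripper": 85}

```text
time_s: 28.98
eef_pos: [0.5229, 0.2425, 0.1584]
eef_rot: [-0.039, 0.999, 0.0, -0.0]
wrist_force: [0.3, 0.1, -1.2]
width: 0.996
gripper_force: 0.0
```

Emit:
carry_out:
  commands:
    - {"dr": [0, 0, 0], "offset": [0, 8, 0], "gripper": 85}
    - {"dr": [0, 0, 0], "offset": [0, 0, 0], "gripper": 85}
    - {"dr": [0, 0, 0], "offset": [0, 0, 0], "gripper": 85}

```text
time_s: 29.23
eef_pos: [0.5238, 0.2484, 0.1583]
eef_rot: [-0.039, 0.999, -0.0, 0.0]
wrist_force: [-0.1, -0.6, 0.6]
width: 0.992
gripper_force: 0.0
```

```bash
python3 nav.py ".5225,.2504,.0610"
```

```text
t 29.2333 p [0.5238 0.2484 0.1583] yaw -3.064382903114356 tilt [ 0.0002 -0.0007 -1.    ] w 0.9923195202327068 f [-0.061  -0.6334  0.5889] g 0.0
rail x,y -0.0633028810322224 0.2635002953024193
[0.5225 0.2504 0.061 ] tool mm [ 1.1521  2.1531 97.2731]
untilt dr (tool) [-0.0007  0.0001 -0.    ] j [ 0.4432  0.4064 -0.176   0.9885 -0.0007  0.366 ]
```

Emit:
carry_out:
  commands:
    - {"dr": [0, 0, 0], "offset": [1, 2, 22], "gripper": 85}
    - {"dr": [0, 0, 0], "offset": [0, 0, 26], "gripper": 85}
    - {"dr": [0, 0, 0], "offset": [0, 0, 27], "gripper": 85}
    - {"dr": [0, 0, 0], "offset": [0, 0, 23], "gripper": 85}
    - {"dr": [0, 0, 0], "offset": [0, 0, 0], "gripper": 85}
    - {"dr": [0, 0, 0], "offset": [0, 0, 0], "gripper": 85}
    - {"dr": [0, 0, 0], "offset": [0, 0, 0], "gripper": 85}

```text
time_s: 29.82
eef_pos: [0.5238, 0.2498, 0.0615]
eef_rot: [-0.037, 0.999, 0.0, 0.001]
wrist_force: [0.4, 0.4, 0.1]
width: 0.997
gripper_force: 0.0
```

Emit:
carry_out:
  commands:
    - {"dr": [0, 0, 0], "offset": [0, 0, 0], "gripper": 30}
    - {"dr": [0, 0, 0], "offset": [0, 0, 0], "gripper": 30}
    - {"dr": [0, 0, 0], "offset": [0, 0, 0], "gripper": 30}
    - {"dr": [0, 0, 0], "offset": [0, 0, 0], "gripper": 30}
    - {"dr": [0, 0, 0], "offset": [0, 0, 0], "gripper": 30}
    - {"dr": [0, 0, 0], "offset": [0, 0, 0], "gripper": 30}
    - {"dr": [0, 0, 0], "offset": [0, 0, 0], "gripper": 30}
    - {"dr": [0, 0, 0], "offset": [0, 0, 0], "gripper": 30}

```text
time_s: 30.48
eef_pos: [0.5234, 0.2507, 0.0615]
eef_rot: [-0.038, 0.999, 0.0, 0.001]
wrist_force: [-1.0, -1.7, 6.5]
width: 0.455
gripper_force: 40.1
```

```bash
python3 nav.py ".4455,-.0218,.1"
```

```text
t 30.4833 p [0.5234 0.2507 0.0615] yaw -3.065067387660656 tilt [ 0.002   0.0006 -1.    ] w 0.45466095960130004 f [-1.0192 -1.7367  6.4838] g 40.0633046409348
rail x,y -0.06356344727098255 0.26585722348226226
[ 0.4455 -0.0218  0.1   ] tool mm [  98.3839 -265.7715  -38.7759]
untilt dr (tool) [ 0.0004  0.0021 -0.    ] j [ 0.447   0.4938 -0.3133  0.7616 -0.0003  0.3704]
```

Emit:
carry_out:
  commands:
    - {"dr": [0, 0, 0], "offset": [0, 0, -20], "gripper": 30}
    - {"dr": [0, 0, 0], "offset": [0, 0, -25], "gripper": 30}
    - {"dr": [0, 0, 0], "offset": [5, -10, -25], "gripper": 30}
    - {"dr": [0, 0, 0], "offset": [12, -25, 0], "gripper": 30}
    - {"dr": [0, 0, 0], "offset": [12, -32, 0], "gripper": 30}
    - {"dr": [0, 0, 0], "offset": [12, -32, 0], "gripper": 30}
    - {"dr": [0, 0, 0], "offset": [12, -32, 0], "gripper": 30}
    - {"dr": [0, 0, 0], "offset": [12, -32, 0], "gripper": 30}

```text
time_s: 31.15
eef_pos: [0.4687, 0.0819, 0.1297]
eef_rot: [-0.039, 0.999, 0.0, -0.001]
wrist_force: [0.9, -0.3, -2.9]
width: 0.46
gripper_force: 41.6
```

Emit:
carry_out:
  commands:
    - {"dr": [0, 0, 0], "offset": [12, -32, 0], "gripper": 30}
    - {"dr": [0, 0, 0], "offset": [12, -32, 0], "gripper": 30}
    - {"dr": [0, 0, 0], "offset": [9, -25, 0], "gripper": 30}
    - {"dr": [0, 0, 0], "offset": [0, -14, 0], "gripper": 30}
    - {"dr": [0, 0, 0], "offset": [0, 0, 20], "gripper": 30}
    - {"dr": [0, 0, 0], "offset": [0, 0, 20], "gripper": 30}
    - {"dr": [0, 0, 0], "offset": [0, 0, 0], "gripper": 30}
    - {"dr": [0, 0, 0], "offset": [0, 0, 0], "gripper": 30}

```text
time_s: 31.82
eef_pos: [0.4433, -0.022, 0.0893]
eef_rot: [-0.038, 0.999, 0.0, -0.002]
wrist_force: [-0.3, -0.9, -2.9]
width: 0.457
gripper_force: 41.3
```

```bash
python3 nav.py ".4455,-.0218,.066"
```

```text
t 31.8167 p [ 0.4433 -0.022   0.0893] yaw -3.0651283445595348 tilt [-0.0043  0.0006 -1.    ] w 0.4574532965863968 f [-0.3297 -0.895  -2.8658] g 41.32151871715905
rail x,y -0.16421161496935396 6.894611432125525e-06
[ 0.4455 -0.0218  0.066 ] tool mm [-2.3425  0.0167 23.2584]
untilt dr (tool) [ 0.001  -0.0042  0.    ] j [-0.0499  0.2695 -0.6023  0.7033  0.0004 -0.1264]
```

Emit:
carry_out:
  commands:
    - {"dr": [0, 0, 0], "offset": [0, 0, 10], "gripper": 30}
    - {"dr": [0, 0, 0], "offset": [0, 0, 9], "gripper": 30}
    - {"dr": [0, 0, 0], "offset": [0, 0, 5], "gripper": 30}
    - {"dr": [0, 0, 0], "offset": [0, 0, 0], "gripper": 30}
    - {"dr": [0, 0, 0], "offset": [0, 0, 0], "gripper": 30}
    - {"dr": [0, 0, 0], "offset": [-10, 0, 0], "gripper": 30}
    - {"dr": [0, 0, 0], "offset": [-10, 0, 0], "gripper": 30}
    - {"dr": [0, 0, 0], "offset": [0, 0, 0], "gripper": 30}

```text
time_s: 32.48
eef_pos: [0.47, -0.0205, 0.0674]
eef_rot: [-0.038, 0.999, -0.0, 0.003]
wrist_force: [1.2, -0.6, -3.5]
width: 0.456
gripper_force: 41.4
```

```bash
python3 nav.py ".543,-.0144,.066"
```

```text
t 32.4833 p [ 0.47   -0.0205  0.0674] yaw -3.0648473527390223 tilt [ 0.0065  0.0002 -1.    ] w 0.456229330001661 f [ 1.223  -0.5612 -3.4527] g 41.43474304466508
rail x,y -0.1374319590072585 -0.0005577801270624143
[ 0.543  -0.0144  0.066 ] tool mm [-73.2344   0.5184   1.8507]
untilt dr (tool) [-0.0003  0.0065 -0.    ] j [-0.044   0.33   -0.5825  0.6518  0.0005 -0.1207]
```

Emit:
carry_out:
  commands:
    - {"dr": [0, 0, 0], "offset": [-8, 0, 1], "gripper": 30}
    - {"dr": [0, 0, 0], "offset": [-16, 0, 0], "gripper": 30}
    - {"dr": [0, 0, 0], "offset": [-18, 0, 0], "gripper": 30}
    - {"dr": [0, 0, 0], "offset": [-18, 0, 0], "gripper": 30}
    - {"dr": [0, 0, 0], "offset": [-13, 0, 0], "gripper": 30}
    - {"dr": [0, 0, 0], "offset": [0, 0, 0], "gripper": 30}
    - {"dr": [0, 0, 0], "offset": [0, 0, 0], "gripper": 30}
    - {"dr": [0, 0, 0], "offset": [0, 0, 0], "gripper": 30}

```text
time_s: 33.15
eef_pos: [0.5366, -0.015, 0.0648]
eef_rot: [-0.038, 0.999, 0.0, -0.001]
wrist_force: [-1.5, 1.0, -4.1]
width: 0.46
gripper_force: 41.4
```

```bash
python3 nav.py ".543,-.0144,.0635"
```

```text
t 33.15 p [ 0.5366 -0.015   0.0648] yaw -3.0651676069418707 tilt [-0.0023  0.0003 -1.    ] w 0.4597131322561497 f [-1.464   0.9742 -4.1138] g 41.434952772106044
rail x,y -0.07058583415533579 -0.0001431191137235115
[ 0.543  -0.0144  0.0635] tool mm [-6.4016  0.1344  1.295 ]
untilt dr (tool) [ 0.0005 -0.0023  0.    ] j [-0.0281  0.4315 -0.4166  0.7251  0.0002 -0.1045]
```

Emit:
carry_out:
  commands:
    - {"dr": [0, 0, 0], "offset": [-6, 0, 0], "gripper": 30}
    - {"dr": [0, 0, 0], "offset": [0, 0, 1], "gripper": 30}
    - {"dr": [0, 0, 0], "offset": [0, 0, 0], "gripper": 30}
    - {"dr": [0, 0, 0], "offset": [0, 0, 0], "gripper": 30}
    - {"dr": [0, 0, 0], "offset": [0, 0, 0], "gripper": 55}
    - {"dr": [0, 0, 0], "offset": [0, 0, 0], "gripper": 85}
    - {"dr": [0, 0, 0], "offset": [0, 0, 0], "gripper": 85}
    - {"dr": [0, 0, 0], "offset": [0, 0, 0], "gripper": 85}

```text
time_s: 33.82
eef_pos: [0.5444, -0.0146, 0.0648]
eef_rot: [-0.038, 0.999, 0.0, 0.001]
wrist_force: [0.3, -0.5, 0.4]
width: 0.987
gripper_force: 0.0
```

Emit:
carry_out:
  commands:
    - {"dr": [0, 0, 0], "offset": [0, 0, 0], "gripper": 85}
    - {"dr": [0, 0, 0], "offset": [0, 0, 0], "gripper": 85}
    - {"dr": [0, 0, 0], "offset": [0, 0, -25], "gripper": 85}
    - {"dr": [0, 0, 0], "offset": [0, 0, -33], "gripper": 85}
    - {"dr": [0, 0, 0], "offset": [0, 0, -33], "gripper": 85}
    - {"dr": [0, 0, 0], "offset": [10, 0, -33], "gripper": 85}
    - {"dr": [0, 0, 0], "offset": [33, 0, -10], "gripper": 85}
    - {"dr": [0, 0, 0], "offset": [33, 0, 0], "gripper": 85}

```text
time_s: 34.48
eef_pos: [0.4712, -0.0205, 0.2019]
eef_rot: [-0.038, 0.999, -0.0, 0.004]
wrist_force: [0.7, -0.4, 1.3]
width: 0.995
gripper_force: 0.0
```

Emit:
carry_out:
  commands:
    - {"dr": [0, 0, 0], "offset": [33, 0, 0], "gripper": 85}
    - {"dr": [0, 0, 0], "offset": [33, 0, 0], "gripper": 85}
    - {"dr": [0, 0, 0], "offset": [20, 0, 0], "gripper": 85}
    - {"dr": [0, 0, 0], "offset": [0, 0, 0], "gripper": 85}
    - {"dr": [0, 0, 0], "offset": [0, 0, 0], "gripper": 85}
    - {"dr": [0, 0, 0], "offset": [0, 0, 0], "gripper": 85}

```text
time_s: 34.98
eef_pos: [0.3837, -0.027, 0.1987]
eef_rot: [-0.038, 0.999, 0.0, 0.001]
wrist_force: [0.9, -0.5, -0.9]
width: 0.995
gripper_force: 0.0
```

```bash
python3 nav.py
python3 - <<'E'
from h import *
cv2.imwrite("pics/s4.png",cv2.resize(bot.grab_frame("scene")[130:330,190:460],None,fx=2,fy=2))
im=bot.grab_frame("top"); cv2.imwrite("pics/t4.png",cv2.resize(im[140:290,225:415],None,fx=4,fy=4,interpolation=cv2.INTER_CUBIC))
E
```

```text
t 34.9833 p [ 0.3837 -0.027   0.1987] yaw -3.065153483308192 tilt [ 0.0025  0.0002 -1.    ] w 0.9946652436587572 f [ 0.8534 -0.5265 -0.867 ] g 0.0
rail x,y -0.22401660720845282 -0.0004564275989254947
untilt dr (tool) [-0.      0.0025  0.    ] j [-0.0706  0.0535 -0.5428  0.9721  0.0004 -0.1471]
```

View pics/s4.png

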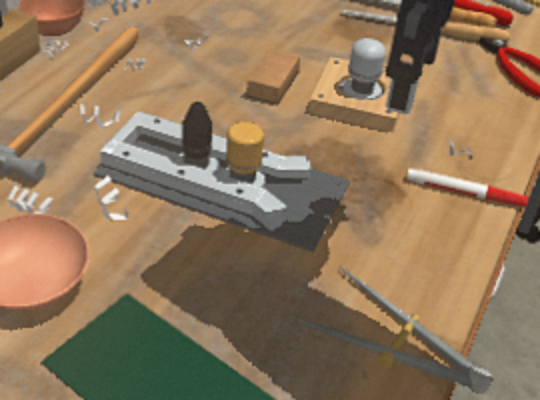

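View pics/t4.png

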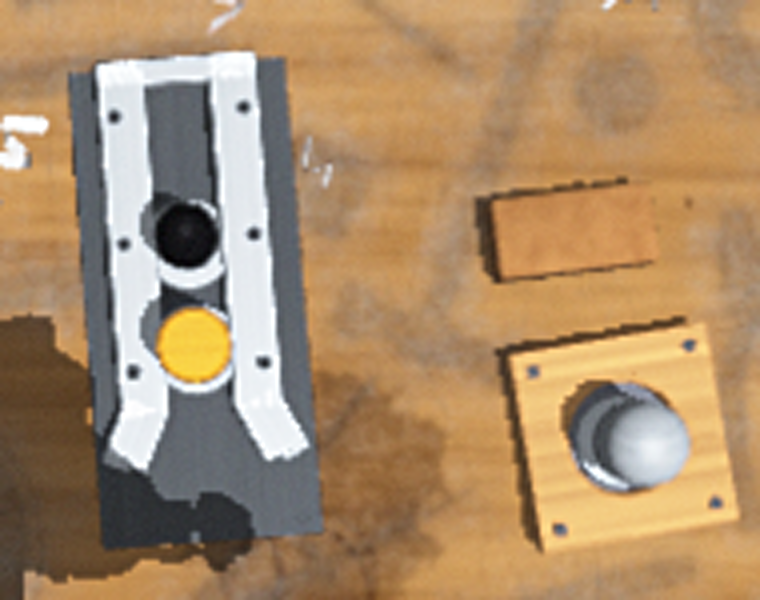

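In the top view, brass (194,345) and black (187,236) are within about 1–2 mm of their start positions. The dome sits in the seat, the emery block hasn't moved, and the arm is clear.

```bash
python3 -c "
from workcell import bot
print(bot.sign_off())"
```

```text
the job is handed in; nothing more can be done
None
```

I handed the job in at about 35 s: the domed head stands in the dressing block's seat, and the brass and black heads are back in the rail within about 2 mm of where they started; no verdict came back.

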